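Prop the hanging rail with the screw jack, hang the filed parts, count the batch

ROBOT

A 6-joint arm with a two-finger parallel gripper is mounted at the origin on the work surface. World frame = base frame: x ahead of the robot, y to its left, z up, the work surface at z = 0. Lengths are in mm, angles in degrees, forces in N, time in s.
With the tool pointing down it reaches from about 300 to 850 mm from the base axis. Payload 4.2 kg.
Tool frame: the origin (TCP) lies on the centre line of the jaws, within the pads' length; the fingertips stand 8 mm ahead of it and the grasp point (between the pads) lies 11 mm behind it; z points along the fingers, y is the line along which they close (so a half turn about z gives the same grasp; the last joint's range is limited). The gripper opens to 91 mm and grips with 3 to 60 N. Pads are 32 mm wide; open, the fingers measure 118 mm over their backs; the gripper's body (76 mm by 178 mm) begins 60 mm behind the grasp point.
Start: joints at [-69.901, 18.312, 89.639, -0, 72.044, -1.146], TCP at [208.362, -535.936, 221.976] pointing down, gripper open.
Joint ranges: [-177.97, 177.97], [-48.28, 115.42], [12.27, 149.76], [-77.06, 257.06], [2.81, 150.46], [-146.56, 146.56]. Speed limits (degrees/s): [147.25, 147.25, 180, 180, 180, 180].

INTERFACE

Orientations are given as [roll, pitch, yaw] about the fixed x, y, z axes, in that order (R = Rz(yaw) Ry(pitch) Rx(roll)).
In Python, from workcell import telemetry, eyes, ticket gives the robot as it stands. The module is installed in compiled form; this text tells all that it offers.
- The arm moves only by the shell command python3 -m crank 'ROWS' [OPENING] [FORCE]. ROWS is JSON, a list of rows, each an object of numbers: "dx", "dy", "dz": the shift along the world's x, y, z normalised to -1 to 1, where 1 is 80 cm; "yaw": the turn about the world's z normalised to -1 to 1, where 1 is 5 degrees. A call has 1 to 10 rows; each row shifts and turns the commanded pose from where the row before left it; what a row does not reach is not made up. A row lasts 1/8 s, in which the tool goes at most 62.5 mm and 10.7 degrees, less where a joint would pass 70% of its speed; a pose out of reach is approached as far as the arm can. A call with a number of a shift or a turn outside -1 to 1 is refused whole. A call with a gripper value outside its range is refused whole. OPENING is the opening, from 0 (shut) to 1 (fully open), set as the call begins (- or left out, the last holds). The fingers move at their own pace and stop on an object; FORCE is the grip in N (left out, the last holds). Time passes only in rows, so rows that do not move let the fingers close. It gives the time, the measured TCP pose, the force, the opening and the grip force at its end, in the units of the state.
- telemetry.state(): the state, without advancing time (a new reading comes with each control period).
- eyes.grab_frame(name): name is "scene" or "top"; returns the picture (400x640x3 uint8, red, green, blue); there is no depth.
- eyes.calibration(name): a dict with "camera_matrix" (3x3 intrinsics, pixels), "world_from_camera" (4x4, takes a point from camera to world coordinates). Camera axes: x right, y down, z forward; pixel columns grow to the right and rows downward; lengths in mm; the calibration is good to about 2 mm. A picture is of the moment at which its call begins. calibration takes no time and is no camera call.
- ticket.job_done(): hands the job in; it is judged then, once.
The state is a dict: "time_s": time; "qpos": joint angles; "qvel": joint speeds; "effort": joint torques, N m; "ee_pos": TCP position; "ee_rot": TCP orientation; "force": force on the tool from outside, world axes, zero at the start; "torque": the same for the moment, N m; "gripper_width": finger opening in mm; "gripper_force": force on a finger pad.
Only numpy, scipy, OpenCV 4.12 (cv2) and the standard library are available. Lean on these libraries where they do the work, as an engineer would, in place of code of your own. Each camera call takes 0.05 s, during which the arm holds its last target. There are 200 camera calls.

TASK

Turn the lab jack's knob to raise its platform until it just touches the rubber pad under the low end of the rail, so that it props the rail without lifting it by more than a few millimetres. Then hang every carrier standing on the bench by its hook on the high end of the rail and let go, making sure that each slides down to the stop or to the carrier before it. Last, swing the counter's red lever fully to its stop and let it spring back; leave the file, the mug and the wood offcut where they are.

Things in the scene. Friction and masses are not known exactly. Their poses are not given: they have to be found in the camera images.
- rail_load (a point): Loading point on the axis of the round, very slippery steel rail (10 mm diameter), near its high end. x points downhill along the rail (slope 0.12 rad), y level across, z perpendicular to it, up. The rail is clear 70 mm uphill and 255 mm downhill of here; its pivot is 85 mm uphill on a red stand, nowhere over 20 mm above the rail. A carrier let go on the rail slides down by itself.
- rail_stop (a point): On the rail's axis at the uphill face of the yellow stop plate at its low end (plate 8 mm thick, 42 mm wide, from 18 mm above the rail's axis to 87 mm below). Same axes as rail_load, 255 mm downhill of it.
- rail: The whole rail, hinged on the stand at its high end. Origin on the pivot, at the rail's axis; same axes as rail_load. It rests on its stand, still, unless its low end is lifted (up to 0.12 rad).
- pad_under (a point): Centre of the level underside of the black rubber pad (40 x 40 x 12 mm) under the end of the rail beyond the stop plate: the part the jack must prop. About 4 N lifts it with the rail empty, so contact is hardly felt at the knob; it rises with the platform once touched.
- platform: Aluminium platform of the lab jack, 95 x 90 mm, below the pad. Origin at the centre of its top face; z up. It rises 2.5 mm for each radian of the knob.
- knob (a joint): Turn of the jack's knob, rad, 0 to 15; grows when turned clockwise seen from above, which raises the platform (2.5 mm per rad). Stiff (0.08 N m) and self-locking: it stays where it is left.
- knob_grip (a point): Centre of the grip bar of the jack's black wing knob, on its vertical axis. The bar is 46 mm long along this point's x, 14 mm thick along y, its top is 12 mm above this point, its underside (a round flange, radius 24 mm) 24 mm below. The point turns with the knob. The knob stands on a grey gearbox 125 mm from the platform's centre.
- lever (a joint): Swing of the counter's sprung lever, rad: 0 = at rest, 1.0 = against its stop; grows anticlockwise seen from above. A spring returns it when let go (0.05 N m at rest, 0.15 N m at the stop).
- lever_pin (a point): Centre of the red upright pin at the lever's end: 13 mm diameter, 36 mm tall (18 mm above and below this point), 65 mm from the pivot, standing on a flat aluminium arm; 3 N moves it.
- lever_pivot (a point): On the lever's vertical pivot axis at the height of the pin's centre, above the middle of the blue counter box (75 x 70 x 40 mm).
- carrier1_grip (a point): Centre of the grip tab of the orange carrier with a light wood block; may be absent. All carriers are alike: C-shaped hangers 124 mm tall, about 0.2 kg, standing upright on a foot 44 mm (x) by 50 mm (y), symmetric about x = 0. The black tab on top is 36 mm along x, 10 mm thick along y, 20 mm up and down from this point; the underside of the foot is 104 mm below it.
- carrier2_grip (a point): Centre of the grip tab of the green carrier with a dark wood block; may be absent. All carriers are alike: the hook's inverted V saddle runs along x, its apex 24 mm below this point. The spine is on the -y side (inner face y = -11 mm). The +y side is open for the rail to enter, except for a lip at y = 11 to 15 mm that reaches down to 40 mm below this point.
- carrier3_grip (a point): Centre of the grip tab of the blue carrier with an aluminium block; may be absent. All carriers are alike: the block on the foot reaches up to 70 mm below this point, so the rail enters sideways, from the carrier's +y side, between 40 mm (lip) and 70 mm (block) below it, then the carrier is lowered.
- carrier4_grip (a point): Centre of the grip tab of the yellow carrier with a brass block; may be absent. All carriers are alike: seated on the rail, x lies along the rail (either way round) and this point is 30 mm above the rail's axis. Carriers are 44 mm long along the rail and queue against the stop.
- file: A hand file with a wooden handle, 250 mm long, lying at the back of the bench (bystander). Origin where handle meets blade.
- mug: A white mug, 80 mm wide, 90 mm tall (bystander). Origin at the centre of its underside.
- offcut: A wood offcut, 110 x 60 x 28 mm, lying near the robot (bystander). Origin at the centre of its underside.
Things that resemble listed ones, but are neither listed nor needed, are in the scene too. There is more than one size of the part that bears carrier1_grip; the job needs the largest.

How it is judged (in metres and radians):
On the way, in this order (a step that is already met when the one before it is completed fails the run):
1. the jack's platform touches the pad and the rail is lifted by no more than a few millimetres (contact force between platform and rail above 0.2 N and distance of pad_under from where it was at the start of the episode below 0.006 m), for 0.3 s.
2. every carrier hangs on the rail, run down to the stop or to the carrier before it (y of carrier1_grip in the frame of rail_stop between -0.012 and 0.012 m and z of carrier1_grip in the frame of rail_stop between 0.023 and 0.037 m and x of carrier1_grip in the frame of rail_stop between -0.195 and 0 m and (x of carrier1_grip in the frame of rail_stop above -0.032 m or distance between carrier1_grip and carrier2_grip below 0.052 m or distance between carrier1_grip and carrier3_grip below 0.052 m or distance between carrier1_grip and carrier4_grip below 0.052 m) and y of carrier2_grip in the frame of rail_stop between -0.012 and 0.012 m and z of carrier2_grip in the frame of rail_stop between 0.023 and 0.037 m and x of carrier2_grip in the frame of rail_stop between -0.195 and 0 m and (x of carrier2_grip in the frame of rail_stop above -0.032 m or distance between carrier2_grip and carrier1_grip below 0.052 m or distance between carrier2_grip and carrier3_grip below 0.052 m or distance between carrier2_grip and carrier4_grip below 0.052 m) and y of carrier3_grip in the frame of rail_stop between -0.012 and 0.012 m and z of carrier3_grip in the frame of rail_stop between 0.023 and 0.037 m and x of carrier3_grip in the frame of rail_stop between -0.195 and 0 m and (x of carrier3_grip in the frame of rail_stop above -0.032 m or distance between carrier3_grip and carrier1_grip below 0.052 m or distance between carrier3_grip and carrier2_grip below 0.052 m or distance between carrier3_grip and carrier4_grip below 0.052 m) and y of carrier4_grip in the frame of rail_stop between -0.012 and 0.012 m and z of carrier4_grip in the frame of rail_stop between 0.023 and 0.037 m and x of carrier4_grip in the frame of rail_stop between -0.195 and 0 m and (x of carrier4_grip in the frame of rail_stop above -0.032 m or distance between carrier4_grip and carrier1_grip below 0.052 m or distance between carrier4_grip and carrier2_grip below 0.052 m or distance between carrier4_grip and carrier3_grip below 0.052 m)), for 0.3 s.
3. the counter's lever is swung to its stop (value of joint lever above 0.92 rad), for 0.05 s.
At the end, for the whole second after the job is handed in: Platform touching the pad (over 0.2 N), pad lifted less than 6 mm; every carrier hangs seated (tab centre within 12 mm sideways, 7 mm in height), within 10 mm of the stop or 8 mm of another carrier; lever swung past 0.92 rad and back below 0.1 rad (all of step 1 and all of step 2 and value of joint lever below 0.1 rad).
It fails at once if the rail is jacked up by more than 12 mm (distance of pad_under from where it was at the start of the episode above 0.012 m).
It fails at once if the file is moved by more than 30 mm (distance of file from where it was at the start of the episode above 0.03 m).
It fails at once if the mug is moved by more than 30 mm (distance of mug from where it was at the start of the episode above 0.03 m).
It fails at once if the offcut is moved by more than 30 mm (distance of offcut from where it was at the start of the episode above 0.03 m).
Of carrier1, carrier2, carrier3, carrier4 only 2 to 4 are there at a start; the rules pass over those that are not, and their reading is None.
At some moment in a run one of carrier1, carrier2, carrier3, carrier4 may be knocked a few centimetres aside while the robot is not near it.
It also fails if it takes over 210 s, if anything falls off the work surface, if the arm or the gripper's body presses on something with over 40 N, if the wrist force passes 120 N, or if a joint passes its speed limit or range.

## Working session

There is one attempt and no reset: what is moved stays moved. The work goes in short steps, Python scripts to look and compute and a shell command to move; the robot and the scene stay as the last step left them, time stands still between calls to the robot, and variables do not carry over. Pictures are saved under pics/ and viewed, at most 14 in all, crops included, and the job is handed in when it is done.

```bash
mkdir -p pics; cat > h.py <<'E'
import numpy as np, cv2
from workcell import telemetry, eyes, ticket
def grab(n,save=None):
    im=eyes.grab_frame(n)
    if save: cv2.imwrite('pics/'+save,im[:,:,::-1])
    return im
def ray(n,u,v):
    c=eyes.calibration(n);K=np.array(c['camera_matrix']);T=np.array(c['world_from_camera'])
    d=T[:3,:3]@np.linalg.inv(K)@np.array([u,v,1.]);return T[:3,3],d/np.linalg.norm(d)
def onz(n,u,v,z):
    o,d=ray(n,u,v);return o+d*(z-o[2])/d[2]
def two(p,q):  # p in scene, q in top
    o1,d1=ray('scene',*p);o2,d2=ray('top',*q)
    A=np.stack([d1,-d2],1);s=np.linalg.lstsq(A,o2-o1,rcond=None)[0]
    a=o1+s[0]*d1;b=o2+s[1]*d2;return (a+b)/2,np.linalg.norm(a-b)
def proj(n,P):
    c=eyes.calibration(n);K=np.array(c['camera_matrix']);T=np.linalg.inv(np.array(c['world_from_camera']))
    p=K@(T[:3,:3]@np.array(P,float)+T[:3,3]);return p[:2]/p[2]
E
python3 - <<'E'
from h import *
np.set_printoptions(precision=1,suppress=True)
for n in('scene','top'):
    grab(n,n+'0.png');c=eyes.calibration(n);print(np.array(c['camera_matrix']),np.array(c['world_from_camera']))
print(telemetry.state())
E
```

```text
[[458.6   0.  316.4]
 [  0.  458.6 192.1]
 [  0.    0.    1. ]] [[   0.4    0.5   -0.7 1439.9]
 [   0.9   -0.2    0.4 -445.4]
 [  -0.    -0.8   -0.6  810.3]
 [   0.     0.     0.     1. ]]
[[380.5   0.  318.2]
 [  0.  380.5 198.3]
 [  0.    0.    1. ]] [[  -0.    -1.     0.2  371. ]
 [  -1.     0.     0.   -33.5]
 [  -0.    -0.2   -1.  1198.5]
 [   0.     0.     0.     1. ]]
{'time_s': 0.1, 'qpos': array([-69.9,  18.3,  89.7,  -0. ,  72. ,  -1.1]), 'qvel': array([-0. , -0.1, -0.1, -0.1, -0. ,  0. ]), 'effort': array([ -0. , -41.3, -23.3,   0.1,   0. ,  -0. ]), 'ee_pos': array([ 208.2, -535.5,  221.2]), 'ee_rot': array([-179.9,    0. ,   21.2]), 'force': array([-0.5,  0.7, -0. ]), 'torque': array([-0.,  0., -0.]), 'gripper_force': 0.0, 'gripper_width': 91.30020727917955}
```

View pics/scene0.png

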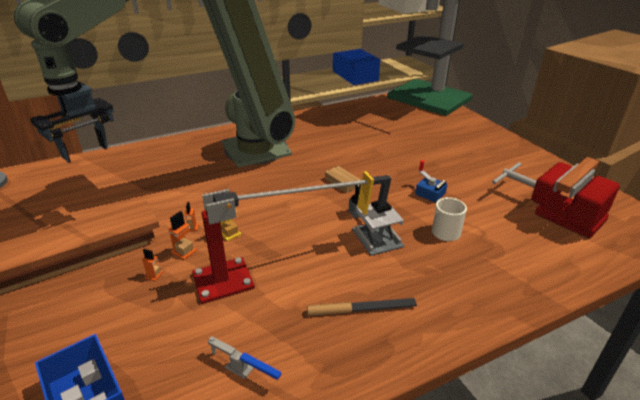

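View pics/top0.png

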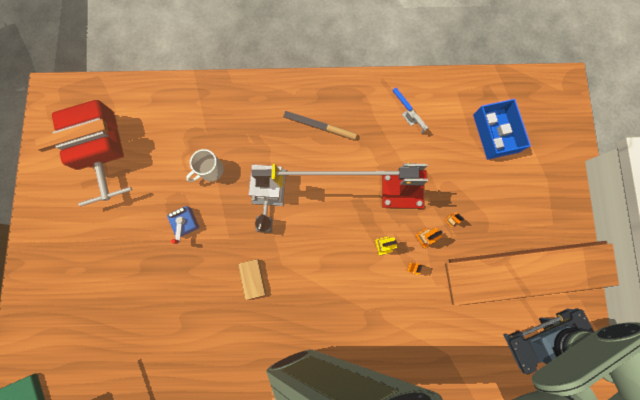

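The scene view shows a red stand (215,240), the rail running to the yellow stop (365,195), the jack (378,225), the counter (430,188), orange carriers and one yellow carrier. In the top view the orange candidates are at (457,219), (430,237) and (416,268), and (430,237) looks largest. The yellow carrier is at (387,245). I'll confirm this in an enlarged crop.

```bash
python3 - <<'E'
from h import *
t=cv2.imread('pics/top0.png');s=cv2.imread('pics/scene0.png')
a=cv2.resize(t[200:290,365:485],(800,600)[0:2] and (400,300),interpolation=cv2.INTER_CUBIC)
b=cv2.resize(s[190:287,130:260],(400,300),interpolation=cv2.INTER_CUBIC)
c=cv2.resize(t[145:250,155:295],(400,300),interpolation=cv2.INTER_CUBIC)
d=cv2.resize(s[155:260,335:475],(400,300),interpolation=cv2.INTER_CUBIC)
cv2.imwrite('pics/crop1.png',np.vstack([np.hstack([a,b]),np.hstack([c,d])]))
E
```

```text
(no output)
```

View pics/crop1.png

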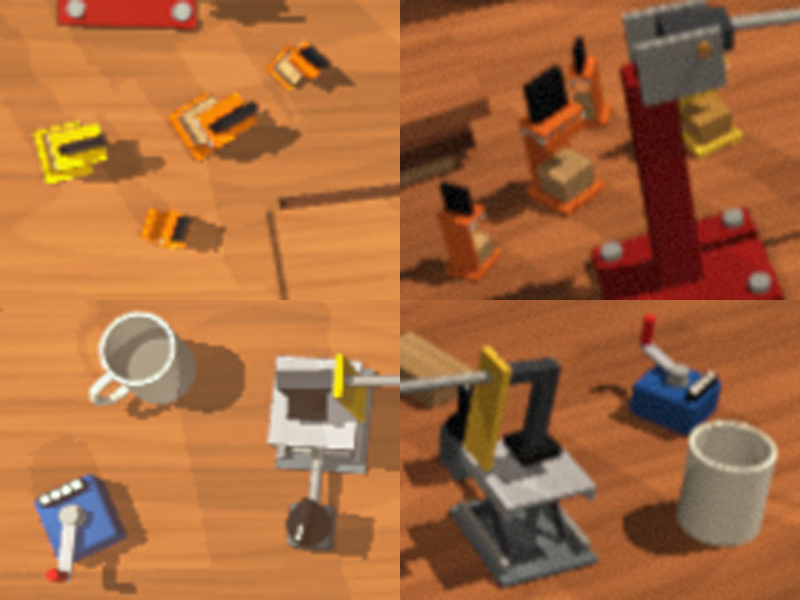

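The crops confirm that the orange carrier at top (430,237) / scene (180,232) is the largest of the three, so it is carrier1. The yellow one at top (387,245) is carrier4. Blue and green carriers are absent. Next I'll measure by triangulating colour blobs.

```bash
cat >> h.py <<'E'
def blob(im,win,f):
    x0,y0,x1,y1=win;w=im[y0:y1,x0:x1].astype(int);m=f(w[...,0],w[...,1],w[...,2]).astype(np.uint8)
    n,l,st,c=cv2.connectedComponentsWithStats(m);k=1+np.argmax(st[1:,4]);ys,xs=np.where(l==k)
    p=np.stack([xs,ys],1).astype(np.float32)+[x0,y0];ev=np.linalg.eigh(np.cov(p.T))
    return p.mean(0),len(p),cv2.boundingRect((p+0).astype(np.int32)),ev[1][:,1],cv2.minAreaRect(p.astype(np.float32))
black=lambda r,g,b:(r<60)&(g<60)&(b<60)
red=lambda r,g,b:(r>120)&(g<60)&(b<60)
yel=lambda r,g,b:(r>130)&(g>110)&(b<70)
E
cat > m.py <<'E'
from h import *
np.set_printoptions(precision=1,suppress=True)
t=cv2.imread('pics/top0.png')[:,:,::-1];s=cv2.imread('pics/scene0.png')[:,:,::-1]
def pr(n,a,b):
    P,e=two(a[0],b[0]);print(n,'P',P,'err %.1f'%e,'scene',a[0],a[1],a[2],'top',b[0],b[1],b[2],b[4])
pr('c1',blob(s,(168,205,190,235),black),blob(t,(424,225,446,246),black))
b=blob(t,(378,236,400,254),black);print('c4 top',b, onz('top',*b[0],104))
b4=blob(s,(215,210,245,245),yel);print(b4[:3])
pr('pin',blob(s,(412,155,428,175),red),blob(t,(168,235,180,247),red))
b=blob(t,(250,210,278,240),black);print('knob',b)
b=blob(t,(265,160,283,185),yel);print('stop top',b[:3]);a=blob(s,(355,165,376,220),yel);print('stop sc',a[:3])
# mug and platform
for nm,u,v,z in [('railA',285,173,200),('railB',400,173,230),('red base',403,190,0),('mug',204,165,90)]:
    print(nm,onz('top',u,v,z))
print('rail high: ',two((232,198),(400,173)))
print('rail low',two((355,184.5),(283,173)))
E
python3 m.py
```

```text
c1 P [ 460.5 -363.3  105.7] err 2.5 scene [176.9 220.4] 160 (171, 212, 13, 18) top [434.6 234.9] 27 (429, 231, 12, 8) ((434.688720703125, 234.83963012695312), (1.9425715208053589, 13.015229225158691), 60.945396423339844)Traceback (most recent call last):
  File "m.py", line 7, in <module>
    b=blob(t,(378,236,400,254),black);print('c4 top',b, onz('top',*b[0],104))
  File "h.py", line 21, in blob
    n,l,st,c=cv2.connectedComponentsWithStats(m);k=1+np.argmax(st[1:,4]);ys,xs=np.where(l==k)
                                                     ~~~~~~~~~^^^^^^^^^^
    return _wrapfunc(a, 'argmax', axis=axis, out=out, **kwds)
    return bound(*args, **kwds)
ValueError: attempt to get argmax of an empty sequence
```

```bash
sed -i 's/^black=.*/black=lambda r,g,b:(np.maximum(r,np.maximum(g,b))<85)\&(r-b<30)/' h.py
python3 m.py; python3 - <<'E'
from h import *
t=cv2.imread('pics/top0.png');s=cv2.imread('pics/scene0.png')
a=cv2.resize(t[212:236,248:280],(400,300),interpolation=cv2.INTER_CUBIC)
b=cv2.resize(s[175:220,335:395],(400,300),interpolation=cv2.INTER_CUBIC)
c=cv2.resize(t[160:205,240:300],(400,300),interpolation=cv2.INTER_CUBIC)
d=cv2.resize(s[180:225,200:260],(400,300),interpolation=cv2.INTER_CUBIC)
cv2.imwrite('pics/crop2.png',np.vstack([np.hstack([a,b]),np.hstack([c,d])]))
E
```

```text
c1 P [ 461.  -363.4  106.9] err 1.7 scene [177.  220.1] 147 (171, 212, 13, 17) top [434.9 234.7] 35 (429, 231, 13, 8) ((434.8676452636719, 234.77940368652344), (2.572478771209717, 13.3768892288208), 59.03623962402344)
c4 top (array([389.8, 242.9]), 17, (384, 241, 12, 4), array([-1. ,  0.2]), ((389.61767578125, 242.9705810546875), (1.212678074836731, 11.399173736572266), 75.96376037597656)) [ 440.3 -233.   104. ]
(array([230.6, 224.5]), 72, (226, 220, 11, 11))
pin P [458.4 394.7  72.3] err 2.2 scene [421.8 164.3] 24 (420, 161, 4, 9) top [175.4 241.2] 9 (174, 240, 4, 3) ((175.5, 241.0), (2.0, 3.0), 90.0)
knob (array([262. , 215.5]), 2, (262, 215, 1, 2), array([0., 1.]), ((262.0, 215.5), (1.0, 0.0), -90.0))
stop top (array([272.6, 169. ]), 70, (265, 162, 14, 18))
stop sc (array([368.4, 175. ]), 43, (363, 170, 11, 11))
railA [627.  58. 200.]
railB [ 613.8 -245.9  230. ]
red base [ 615.2 -302.8    0. ]
mug [684.4 312.5  90. ]
rail high:  (array([ 611.7, -249.1,  233.9]), np.float64(8.402666315223538))
rail low (array([626.3,  58.6, 191.9]), np.float64(12.341940889581945))
```

View pics/crop2.png

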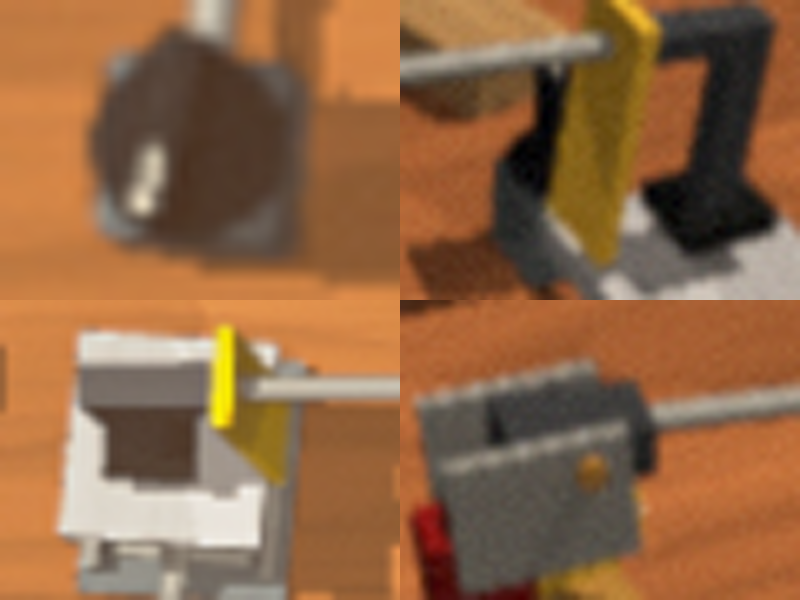

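Crop 2 shows the knob flange at top (263,223), partly behind the stop plate in the scene view at (357,195). The pad is at scene (382,206) with a gap to the platform, and the rail meets the stop at scene (366,182) / top (276,173). Next I'll fit the rail lines and enhance the knob to see its bar.

```bash
cat >> h.py <<'E'
def railline(n,im):
    (u0,v0,u1,v1)=(242,197.5,350,186) if n=='scene' else (292,173,380,173)
    pts=[]
    for u in range(u0,u1):
        vc=v0+(v1-v0)*(u-u0)/(u1-u0);r=np.arange(int(vc)-6,int(vc)+8)
        w=im[r,u].astype(float);w=np.clip(w[:,2]-w[:,0]+90,0,None)   # blue-minus-red: grey rail against orange wood
        w=np.clip(w-np.median(w)-25,0,None)
        if w.sum()>20: pts.append((u,(w*r).sum()/w.sum()))
    p=np.array(pts);a,b=np.polyfit(p[:,0],p[:,1],1)
    k=abs(p[:,1]-a*p[:,0]-b)<.7;a,b=np.polyfit(p[k,0],p[k,1],1);return a,b,k.sum(),np.std(p[k,1]-a*p[k,0]-b)
def rail3d(S,T):
    pl=[]
    for n,(a,b) in(('scene',S),('top',T)):
        o,d1=ray(n,250,a*250+b);_,d2=ray(n,360,a*360+b);nn=np.cross(d1,d2);pl.append((nn/np.linalg.norm(nn),o))
    d=np.cross(pl[0][0],pl[1][0]);d/=np.linalg.norm(d);d*=np.sign(d[1])
    A=np.stack([pl[0][0],pl[1][0],d]);c=np.array([pl[0][0]@pl[0][1],pl[1][0]@pl[1][1],0]);return np.linalg.solve(A,c),d
E
python3 - <<'E'
from h import *
np.set_printoptions(precision=3,suppress=True)
t=cv2.imread('pics/top0.png')[:,:,::-1];s=cv2.imread('pics/scene0.png')[:,:,::-1]
S=railline('scene',s);T=railline('top',t);print(S,T)
p,d=rail3d(S[:2],T[:2]);print('slope',np.arcsin(-d[2]),'dir',np.degrees(np.arctan2(d[1],d[0])))
def cl(n,u):
    a,b=(S if n=='scene' else T)[:2];o,r=ray(n,u,a*u+b)
    A=np.stack([d,-r],1);k=np.linalg.lstsq(A,o-p,rcond=None)[0];return p+k[0]*d
for y in(-250,0,50):print(p+d*(y-p[1])/d[1])
print('stop sc',cl('scene',366),'top',cl('top',276.5),'high sc',cl('scene',238),'top',cl('top',400))
print('knob',two((356.8,194.5),(263.6,222)))
g=lambda c:np.clip(255*(c/255.)**.5*1.0,0,255).astype(np.uint8)
a=cv2.resize(np.clip((t[212:236,248:280,::-1].astype(float)-20)*3,0,255).astype(np.uint8),(400,300),interpolation=cv2.INTER_CUBIC)
b=cv2.resize(g(s[165:225,345:405,::-1]),(400,400),interpolation=cv2.INTER_CUBIC)
c=cv2.resize(g(t[225:255,375:405,::-1]),(400,300),interpolation=cv2.INTER_CUBIC);c2=cv2.resize(g(s[205:245,210:250,::-1]),(400,400),interpolation=cv2.INTER_CUBIC)[:300]
cv2.imwrite('pics/crop3.png',np.vstack([np.hstack([a,b[:300]]),np.hstack([c,c2])]))
E
```

```text
(np.float64(-0.12433500427061964), np.float64(226.78193171087776), np.int64(94), np.float64(0.1831052254759599)) (np.float64(-0.0006119822479367372), np.float64(173.0825555529583), np.int64(88), np.float64(0.05830298966968944))
slope 0.1217536286806967 dir 87.21692336082559
[ 612.746 -250.     235.731]
[624.899   0.    205.105]
[627.33  50.   198.98]
stop sc [628.854  81.344 195.14 ] top [628.864  81.553 195.115] high sc [ 613.223 -240.19   234.529] top [ 613.    -244.776  235.091]
knob (array([510.288, 132.447,  67.738]), np.float64(3.8698641585829137))
```

View pics/crop3.png

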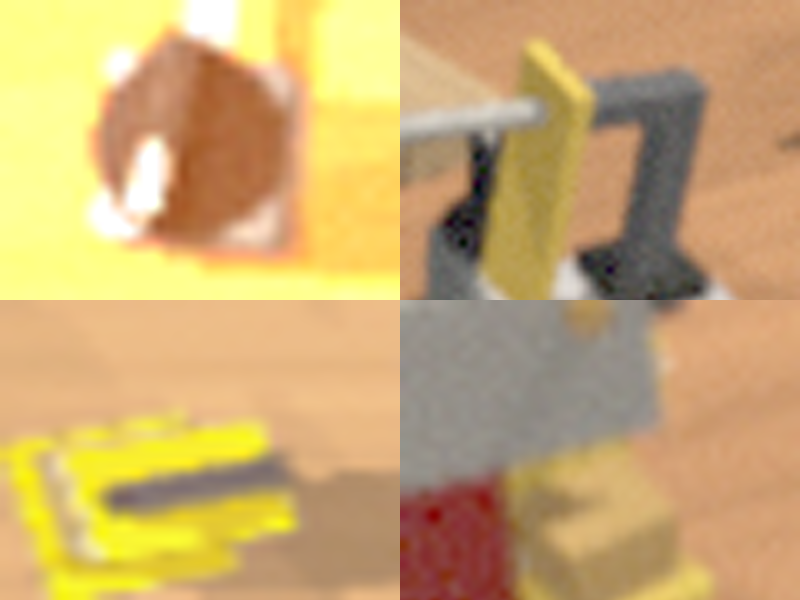

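The top crop shows the knob's bar running from about (262.5,215) to (259.5,229), so its yaw is near -14°. The stop position agrees between the two views, and the rail slope of 0.122 matches the 0.12 given. Now the knob and platform heights.

```bash
python3 - <<'E'
from h import *
np.set_printoptions(precision=1,suppress=True)
print('plat ++',two((404,220.5),(251.7,165.2)),' +-',two((375,227.5),(282,167)))
print('knob',two((357.8,189.5),(261.8,222.3)))
for z in(70,80,90,100,110):
    print(z,'flange',onz('top',263.6,223.6,z-24),'bartop',onz('top',261.2,222,z+12),'platc',onz('top',265.5,181,z), 'scene bar',onz('scene',357.8,184.5,z+12))
s=cv2.imread('pics/scene0.png')[:,:,::-1]
print('c4 block sc',onz('scene',232,221,34))
E
```

```text
plat ++ (array([684. , 170.5,  80.5]), np.float64(0.7236332381013283))  +- (array([677.8,  81.5,  83. ]), np.float64(8.194199090955067))
knob (array([507.8, 135.9,  82.4]), np.float64(3.108791036728555))
70 flange [508.9 137.4  46. ] bartop [509.5 139.2  82. ] platc [636.3 129.3  70. ] scene bar [484.2 147.8  82. ]
80 flange [507.7 135.9  56. ] bartop [508.2 137.7  92. ] platc [633.9 127.9  80. ] scene bar [497.4 139.7  92. ]
90 flange [506.5 134.4  66. ] bartop [507.  136.1 102. ] platc [631.6 126.4  90. ] scene bar [510.5 131.5 102. ]
100 flange [505.3 133.   76. ] bartop [505.8 134.6 112. ] platc [629.2 125.  100. ] scene bar [523.6 123.4 112. ]
110 flange [504.1 131.5  86. ] bartop [504.5 133.  122. ] platc [626.9 123.5 110. ] scene bar [536.7 115.2 122. ]
c4 block sc [ 429.7 -219.3   34. ]
```

Knob grip is at about (507.5,136,84) and the platform at about (634,128,81). They are 126 mm apart, against the 125 given. Moving above the knob at yaw 166.

```bash
R='ignored'; 
python3 -m crank '[{"dx":0.0129,"dy":0.029,"yaw":1},{"dx":0.0129,"dy":0.029,"yaw":1},{"dx":0.0129,"dy":0.029,"yaw":1},{"dx":0.0129,"dy":0.029,"yaw":1},{"dx":0.0129,"dy":0.029,"yaw":1},{"dx":0.0129,"dy":0.029,"yaw":1},{"dx":0.0129,"dy":0.029,"yaw":1},{"dx":0.0129,"dy":0.029,"yaw":1},{"dx":0.0129,"dy":0.029,"yaw":1},{"dx":0.0129,"dy":0.029,"yaw":1}]' 1 40
python3 -m crank '[{"dx":0.0129,"dy":0.029,"yaw":1},{"dx":0.0129,"dy":0.029,"yaw":1},{"dx":0.0129,"dy":0.029,"yaw":1},{"dx":0.0129,"dy":0.029,"yaw":1},{"dx":0.0129,"dy":0.029,"yaw":1},{"dx":0.0129,"dy":0.029,"yaw":1},{"dx":0.0129,"dy":0.029,"yaw":1},{"dx":0.0129,"dy":0.029,"yaw":1},{"dx":0.0129,"dy":0.029,"yaw":1},{"dx":0.0129,"dy":0.029,"yaw":1}]'
python3 -m crank '[{"dx":0.0129,"dy":0.029,"yaw":1},{"dx":0.0129,"dy":0.029,"yaw":1},{"dx":0.0129,"dy":0.029,"yaw":1},{"dx":0.0129,"dy":0.029,"yaw":1},{"dx":0.0129,"dy":0.029,"yaw":1},{"dx":0.0129,"dy":0.029,"yaw":1},{"dx":0.0129,"dy":0.029,"yaw":1},{"dx":0.0129,"dy":0.029,"yaw":1},{"dx":0.0129,"dy":0.029,"yaw":1}]'
```

```text
validation failed for argument at $[0]...
validation failed for argument at $[0]...
validation failed for argument at $[0]...
```

```bash

python3 -m crank '[{"dx":0.0129,"dy":0.029,"dz":0,"yaw":1},{"dx":0.0129,"dy":0.029,"dz":0,"yaw":1},{"dx":0.0129,"dy":0.029,"dz":0,"yaw":1},{"dx":0.0129,"dy":0.029,"dz":0,"yaw":1},{"dx":0.0129,"dy":0.029,"dz":0,"yaw":1},{"dx":0.0129,"dy":0.029,"dz":0,"yaw":1},{"dx":0.0129,"dy":0.029,"dz":0,"yaw":1},{"dx":0.0129,"dy":0.029,"dz":0,"yaw":1},{"dx":0.0129,"dy":0.029,"dz":0,"yaw":1},{"dx":0.0129,"dy":0.029,"dz":0,"yaw":1}]' 1 40
```

```text
time_s: 1.35
ee_pos: [311.6, -302.9, 221.7]
ee_rot: [-180.0, -0.0, 71.4]
force: [0.6, 0.3, -0.3]
gripper_width: 91.1
gripper_force: 0.0
```

```bash

python3 -m crank '[{"dx":0.0129,"dy":0.029,"dz":0,"yaw":1},{"dx":0.0129,"dy":0.029,"dz":0,"yaw":1},{"dx":0.0129,"dy":0.029,"dz":0,"yaw":1},{"dx":0.0129,"dy":0.029,"dz":0,"yaw":1},{"dx":0.0129,"dy":0.029,"dz":0,"yaw":1},{"dx":0.0129,"dy":0.029,"dz":0,"yaw":1},{"dx":0.0129,"dy":0.029,"dz":0,"yaw":1},{"dx":0.0129,"dy":0.029,"dz":0,"yaw":1},{"dx":0.0129,"dy":0.029,"dz":0,"yaw":1},{"dx":0.0129,"dy":0.029,"dz":0,"yaw":1}]'
python3 -m crank '[{"dx":0.0129,"dy":0.029,"dz":0,"yaw":1},{"dx":0.0129,"dy":0.029,"dz":0,"yaw":1},{"dx":0.0129,"dy":0.029,"dz":0,"yaw":1},{"dx":0.0129,"dy":0.029,"dz":0,"yaw":1},{"dx":0.0129,"dy":0.029,"dz":0,"yaw":1},{"dx":0.0129,"dy":0.029,"dz":0,"yaw":1},{"dx":0.0129,"dy":0.029,"dz":0,"yaw":1},{"dx":0.0129,"dy":0.029,"dz":0,"yaw":1},{"dx":0.0129,"dy":0.0287,"dz":0,"yaw":1},{"dx":0,"dy":0,"dz":-0.03,"yaw":0}]'
python3 -m crank '[{"dx":0,"dy":0,"dz":-0.05,"yaw":0},{"dx":0,"dy":0,"dz":-0.05,"yaw":0},{"dx":0,"dy":0,"dz":-0.03,"yaw":0}]'
```

```text
time_s: 2.6
ee_pos: [414.8, -71.1, 221.7]
ee_rot: [-180.0, -0.0, 121.4]
force: [0.4, 0.3, -0.3]
gripper_width: 91.3
gripper_force: 0.0
time_s: 3.85
ee_pos: [509.4, 138.3, 198.7]
ee_rot: [179.9, 0.2, 166.4]
force: [0.2, -0.5, -0.5]
gripper_width: 91.1
gripper_force: 0.0
time_s: 4.22
ee_pos: [506.3, 136.3, 91.7]
ee_rot: [-179.9, -0.2, 166.3]
force: [-1.0, 0.2, 1.5]
gripper_width: 91.4
gripper_force: 0.0
```

```bash
python3 -c "
from h import *
t=grab('top');s=grab('scene')
a=cv2.resize(t[150:260,200:320,::-1],(400,367),interpolation=cv2.INTER_CUBIC);b=cv2.resize(s[110:220,330:450,::-1],(400,367),interpolation=cv2.INTER_CUBIC)
cv2.imwrite('pics/k1.png',np.hstack([a,b]));print(telemetry.state()['ee_pos'])"
```

```text
[505.3133635  136.03601625  91.14210454]
```

View pics/k1.png

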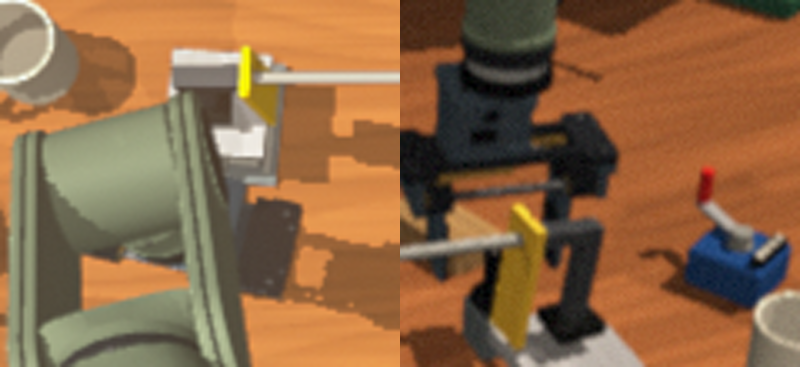

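The fingers straddle the knob behind the stop plate, with the right finger at about scene (413,190). Lowering and closing gently first.

```bash

python3 -m crank '[{"dx":0.0025,"dy":0,"dz":-0.013,"yaw":0},{"dx":0,"dy":0,"dz":0,"yaw":0}]'
python3 -m crank '[{"dx":0,"dy":0,"dz":0,"yaw":0},{"dx":0,"dy":0,"dz":0,"yaw":0},{"dx":0,"dy":0,"dz":0,"yaw":0},{"dx":0,"dy":0,"dz":0,"yaw":0},{"dx":0,"dy":0,"dz":0,"yaw":0},{"dx":0,"dy":0,"dz":0,"yaw":0}]' 0 15
```

```text
time_s: 4.58
ee_pos: [510.0, 136.7, 83.8]
ee_rot: [180.0, 0.0, 166.2]
force: [0.2, -0.8, 0.5]
gripper_width: 91.4
gripper_force: 0.0
time_s: 5.32
ee_pos: [509.6, 136.6, 83.6]
ee_rot: [180.0, -0.0, 166.2]
force: [0.2, -0.1, 0.1]
gripper_width: 33.8
gripper_force: 0.0
```

```bash

python3 -m crank '[{"dx":0,"dy":0,"dz":-0.003,"yaw":0},{"dx":0,"dy":0,"dz":0,"yaw":0},{"dx":0,"dy":0,"dz":0,"yaw":0},{"dx":0,"dy":0,"dz":0,"yaw":0},{"dx":0,"dy":0,"dz":0,"yaw":0},{"dx":0,"dy":0,"dz":0,"yaw":0}]' 0 15
```

```text
time_s: 6.08
ee_pos: [509.8, 137.8, 80.9]
ee_rot: [179.9, -0.0, 166.2]
force: [1.3, 5.2, -3.1]
gripper_width: 13.8
gripper_force: 15.0
```

The bar is gripped at 13.8 mm, as its thickness should give. Taking the rail baseline, then turning clockwise (negative yaw).

```bash
cat > lift.py <<'E'
from h import *
import sys
v=[];d=[]
for _ in range(2):
    s=grab('scene');a,b,n,e=railline('scene',s);v.append(a*330+b)
    w=s[185:225,366:400].astype(int);
print('rail v@330 %.2f %.2f n%d sd%.2f'%(v[0],v[1],n,e), [round(float(x),1) for x in telemetry.state()['ee_pos']])
E
python3 lift.py
python3 -m crank '[{"dx":0,"dy":0.002,"dz":0,"yaw":0},{"dx":0,"dy":0,"dz":0,"yaw":-1},{"dx":0,"dy":0,"dz":0,"yaw":-1},{"dx":0,"dy":0,"dz":0,"yaw":-1},{"dx":0,"dy":0,"dz":0,"yaw":-1},{"dx":0,"dy":0,"dz":0,"yaw":-1},{"dx":0,"dy":0,"dz":0,"yaw":-1},{"dx":0,"dy":0,"dz":0,"yaw":-1},{"dx":0,"dy":0,"dz":0,"yaw":-1},{"dx":0,"dy":0,"dz":0,"yaw":-1}]' 0 35
python3 -m crank '[{"dx":0,"dy":0,"dz":0,"yaw":-1},{"dx":0,"dy":0,"dz":0,"yaw":-1},{"dx":0,"dy":0,"dz":0,"yaw":-1},{"dx":0,"dy":0,"dz":0,"yaw":-1},{"dx":0,"dy":0,"dz":0,"yaw":-1},{"dx":0,"dy":0,"dz":0,"yaw":-1},{"dx":0,"dy":0,"dz":0,"yaw":-1},{"dx":0,"dy":0,"dz":0,"yaw":-1},{"dx":0,"dy":0,"dz":0,"yaw":-1},{"dx":0,"dy":0,"dz":0,"yaw":-1}]'
python3 lift.py
```

```text
rail v@330 185.78 185.79 n95 sd0.19 [509.8, 137.7, 80.9]
time_s: 7.42
ee_pos: [509.7, 137.8, 80.9]
ee_rot: [-180.0, 0.0, 121.1]
force: [2.1, 0.2, -2.8]
gripper_width: 14.0
gripper_force: 35.0
time_s: 8.68
ee_pos: [509.5, 137.8, 80.9]
ee_rot: [-180.0, 0.1, 71.1]
force: [0.2, 0.0, -3.2]
gripper_width: 13.8
gripper_force: 35.0
rail v@330 185.76 185.78 n95 sd0.19 [509.5, 137.8, 80.9]
```

Works well. Continuing to yaw -34, then regripping 180° back.

```bash

python3 -m crank '[{"dx":0,"dy":0,"dz":0,"yaw":-1},{"dx":0,"dy":0,"dz":0,"yaw":-1},{"dx":0,"dy":0,"dz":0,"yaw":-1},{"dx":0,"dy":0,"dz":0,"yaw":-1},{"dx":0,"dy":0,"dz":0,"yaw":-1},{"dx":0,"dy":0,"dz":0,"yaw":-1},{"dx":0,"dy":0,"dz":0,"yaw":-1},{"dx":0,"dy":0,"dz":0,"yaw":-1},{"dx":0,"dy":0,"dz":0,"yaw":-1},{"dx":0,"dy":0,"dz":0,"yaw":-1}]'
python3 -m crank '[{"dx":0,"dy":0,"dz":0,"yaw":-1},{"dx":0,"dy":0,"dz":0,"yaw":-1},{"dx":0,"dy":0,"dz":0,"yaw":-1},{"dx":0,"dy":0,"dz":0,"yaw":-1},{"dx":0,"dy":0,"dz":0,"yaw":-1},{"dx":0,"dy":0,"dz":0,"yaw":-1},{"dx":0,"dy":0,"dz":0,"yaw":-1},{"dx":0,"dy":0,"dz":0,"yaw":-1},{"dx":0,"dy":0,"dz":0,"yaw":-1},{"dx":0,"dy":0,"dz":0,"yaw":-1}]'
python3 lift.py
python3 -c "
from h import *
s=grab('scene');cv2.imwrite('pics/l1.png',cv2.resize(s[160:235,330:430,::-1],(800,600),interpolation=cv2.INTER_CUBIC))"
```

```text
time_s: 10.02
ee_pos: [509.3, 137.9, 80.9]
ee_rot: [180.0, 0.1, 21.2]
force: [0.7, 0.5, -3.4]
gripper_width: 13.7
gripper_force: 35.0
time_s: 11.28
ee_pos: [509.4, 138.1, 80.9]
ee_rot: [180.0, 0.0, -28.8]
force: [0.2, 0.6, -3.2]
gripper_width: 14.1
gripper_force: 35.0
rail v@330 185.76 185.73 n95 sd0.19 [509.4, 138.1, 80.9]
```

View pics/l1.png

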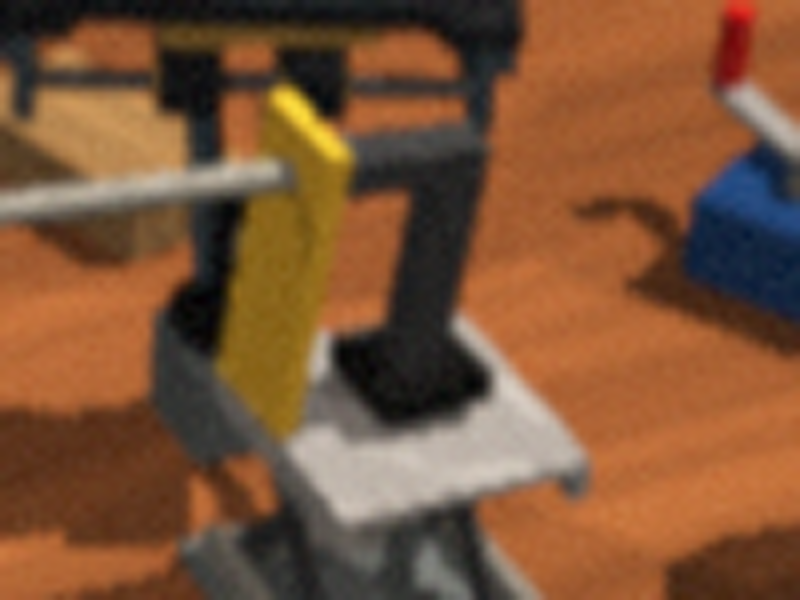

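The pad's shadow on the platform, at about px (372,211), is nearly closed, so several mm are left. Regripping 180° back.

```bash

python3 -m crank '[{"dx":0,"dy":0,"dz":0,"yaw":0},{"dx":0,"dy":0,"dz":0,"yaw":0},{"dx":0,"dy":0,"dz":0,"yaw":0},{"dx":0,"dy":0,"dz":0,"yaw":0},{"dx":0,"dy":0,"dz":0,"yaw":0},{"dx":0,"dy":0,"dz":0,"yaw":1},{"dx":0,"dy":0,"dz":0,"yaw":1},{"dx":0,"dy":0,"dz":0,"yaw":1},{"dx":0,"dy":0,"dz":0,"yaw":1},{"dx":0,"dy":0,"dz":0,"yaw":1}]' 1
python3 -m crank '[{"dx":0,"dy":0,"dz":0,"yaw":1},{"dx":0,"dy":0,"dz":0,"yaw":1},{"dx":0,"dy":0,"dz":0,"yaw":1},{"dx":0,"dy":0,"dz":0,"yaw":1},{"dx":0,"dy":0,"dz":0,"yaw":1},{"dx":0,"dy":0,"dz":0,"yaw":1},{"dx":0,"dy":0,"dz":0,"yaw":1},{"dx":0,"dy":0,"dz":0,"yaw":1},{"dx":0,"dy":0,"dz":0,"yaw":1},{"dx":0,"dy":0,"dz":0,"yaw":1}]'
python3 -m crank '[{"dx":0,"dy":0,"dz":0,"yaw":1},{"dx":0,"dy":0,"dz":0,"yaw":1},{"dx":0,"dy":0,"dz":0,"yaw":1},{"dx":0,"dy":0,"dz":0,"yaw":1},{"dx":0,"dy":0,"dz":0,"yaw":1},{"dx":0,"dy":0,"dz":0,"yaw":1},{"dx":0,"dy":0,"dz":0,"yaw":1},{"dx":0,"dy":0,"dz":0,"yaw":1},{"dx":0,"dy":0,"dz":0,"yaw":1},{"dx":0,"dy":0,"dz":0,"yaw":1}]'
python3 -m crank '[{"dx":0,"dy":0,"dz":0,"yaw":1},{"dx":0,"dy":0,"dz":0,"yaw":1},{"dx":0,"dy":0,"dz":0,"yaw":1},{"dx":0,"dy":0,"dz":0,"yaw":1},{"dx":0,"dy":0,"dz":0,"yaw":1},{"dx":0,"dy":0,"dz":0,"yaw":1},{"dx":0,"dy":0,"dz":0,"yaw":1},{"dx":0,"dy":0,"dz":0,"yaw":1},{"dx":0,"dy":0,"dz":0,"yaw":1},{"dx":0,"dy":0,"dz":0,"yaw":1}]'
python3 -m crank '[{"dx":0,"dy":0,"dz":0,"yaw":1},{"dx":0,"dy":0,"dz":0,"yaw":0},{"dx":0,"dy":0,"dz":0,"yaw":0},{"dx":0,"dy":0,"dz":0,"yaw":0},{"dx":0,"dy":0,"dz":0,"yaw":0},{"dx":0,"dy":0,"dz":0,"yaw":0},{"dx":0,"dy":0,"dz":0,"yaw":0},{"dx":0,"dy":0,"dz":0,"yaw":0},{"dx":0,"dy":0,"dz":0,"yaw":0},{"dx":0,"dy":0,"dz":0,"yaw":0}]' 0 35
```

```text
time_s: 12.68
ee_pos: [509.6, 138.2, 81.2]
ee_rot: [180.0, 0.0, -3.6]
force: [-0.2, -0.2, 0.1]
gripper_width: 91.2
gripper_force: 0.0
time_s: 13.92
ee_pos: [509.6, 138.2, 81.2]
ee_rot: [180.0, 0.0, 46.4]
force: [-0.2, 0.4, 0.4]
gripper_width: 91.1
gripper_force: 0.0
time_s: 15.18
ee_pos: [509.7, 138.2, 81.2]
ee_rot: [180.0, 0.0, 96.4]
force: [-0.1, -0.3, 0.1]
gripper_width: 91.3
gripper_force: 0.0
time_s: 16.42
ee_pos: [509.7, 138.2, 81.2]
ee_rot: [180.0, 0.0, 146.4]
force: [-0.4, -0.4, -0.5]
gripper_width: 91.7
gripper_force: 0.0
time_s: 17.68
ee_pos: [509.6, 138.1, 81.2]
ee_rot: [-180.0, 0.0, 151.3]
force: [0.2, -0.7, 1.5]
gripper_width: 13.8
gripper_force: 35.0
```

```bash

python3 -m crank '[{"dx":0,"dy":0,"dz":0,"yaw":-1},{"dx":0,"dy":0,"dz":0,"yaw":-1},{"dx":0,"dy":0,"dz":0,"yaw":-1},{"dx":0,"dy":0,"dz":0,"yaw":-1},{"dx":0,"dy":0,"dz":0,"yaw":-1},{"dx":0,"dy":0,"dz":0,"yaw":-1},{"dx":0,"dy":0,"dz":0,"yaw":-1},{"dx":0,"dy":0,"dz":0,"yaw":-1},{"dx":0,"dy":0,"dz":0,"yaw":-1},{"dx":0,"dy":0,"dz":0,"yaw":-1}]'
python3 lift.py
python3 -m crank '[{"dx":0,"dy":0,"dz":0,"yaw":-1},{"dx":0,"dy":0,"dz":0,"yaw":-1},{"dx":0,"dy":0,"dz":0,"yaw":-1},{"dx":0,"dy":0,"dz":0,"yaw":-1},{"dx":0,"dy":0,"dz":0,"yaw":-1},{"dx":0,"dy":0,"dz":0,"yaw":-1},{"dx":0,"dy":0,"dz":0,"yaw":-1},{"dx":0,"dy":0,"dz":0,"yaw":-1},{"dx":0,"dy":0,"dz":0,"yaw":-1},{"dx":0,"dy":0,"dz":0,"yaw":-1}]'
python3 lift.py
python3 -c "
from h import *
s=grab('scene');cv2.imwrite('pics/l2.png',cv2.resize(s[185:230,355:415,::-1],(600,450),interpolation=cv2.INTER_CUBIC))"
```

```text
time_s: 18.92
ee_pos: [509.6, 138.1, 81.2]
ee_rot: [180.0, 0.0, 101.1]
force: [0.2, -0.4, 1.3]
gripper_width: 13.8
gripper_force: 35.0
rail v@330 185.75 185.81 n94 sd0.17 [509.6, 138.1, 81.2]
time_s: 20.27
ee_pos: [509.7, 138.0, 81.2]
ee_rot: [180.0, 0.0, 51.2]
force: [-0.0, -1.9, 0.0]
gripper_width: 13.6
gripper_force: 35.0
rail v@330 185.64 185.62 n89 sd0.16 [509.7, 138.0, 81.2]
```

View pics/l2.png

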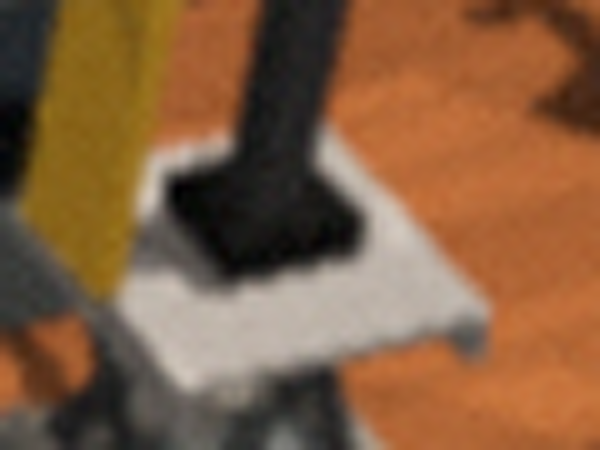

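The pad's bottom edge has all but met its shadow, at about px (379,212). The shift of 0.13 px may be first contact, so I'll turn in small steps.

```bash

python3 -m crank '[{"dx":0,"dy":0,"dz":0,"yaw":-1},{"dx":0,"dy":0,"dz":0,"yaw":-1},{"dx":0,"dy":0,"dz":0,"yaw":-1},{"dx":0,"dy":0,"dz":0,"yaw":-1}]'
python3 lift.py
python3 -m crank '[{"dx":0,"dy":0,"dz":0,"yaw":-1},{"dx":0,"dy":0,"dz":0,"yaw":-1},{"dx":0,"dy":0,"dz":0,"yaw":-1},{"dx":0,"dy":0,"dz":0,"yaw":-1}]'
python3 lift.py
```

```text
time_s: 20.92
ee_pos: [509.7, 138.0, 81.2]
ee_rot: [180.0, 0.0, 31.2]
force: [-0.5, -2.5, 0.1]
gripper_width: 13.4
gripper_force: 35.0
rail v@330 185.66 185.66 n92 sd0.16 [509.7, 138.0, 81.2]
time_s: 21.52
ee_pos: [509.7, 138.0, 81.2]
ee_rot: [180.0, 0.0, 11.3]
force: [-0.8, -1.9, 0.8]
gripper_width: 13.7
gripper_force: 35.0
rail v@330 185.64 185.61 n91 sd0.16 [509.7, 138.0, 81.2]
```

```bash

python3 -m crank '[{"dx":0,"dy":0,"dz":0,"yaw":-1},{"dx":0,"dy":0,"dz":0,"yaw":-1},{"dx":0,"dy":0,"dz":0,"yaw":-1},{"dx":0,"dy":0,"dz":0,"yaw":-1}]'
python3 lift.py
python3 -m crank '[{"dx":0,"dy":0,"dz":0,"yaw":-1},{"dx":0,"dy":0,"dz":0,"yaw":-1},{"dx":0,"dy":0,"dz":0,"yaw":-1},{"dx":0,"dy":0,"dz":0,"yaw":-1}]'
python3 lift.py
python3 -c "
from h import *
s=grab('scene');cv2.imwrite('pics/l3.png',cv2.resize(s[185:230,355:415,::-1],(600,450),interpolation=cv2.INTER_CUBIC))"
```

```text
time_s: 22.12
ee_pos: [509.7, 138.0, 81.2]
ee_rot: [180.0, -0.0, -8.7]
force: [0.2, -2.6, 1.1]
gripper_width: 13.8
gripper_force: 35.0
rail v@330 185.55 185.50 n96 sd0.19 [509.7, 138.0, 81.2]
time_s: 22.72
ee_pos: [509.6, 138.0, 81.2]
ee_rot: [180.0, -0.0, -28.7]
force: [-0.1, -2.6, 1.3]
gripper_width: 13.7
gripper_force: 35.0
rail v@330 185.33 185.26 n95 sd0.19 [509.6, 138.0, 81.2]
```

View pics/l3.png

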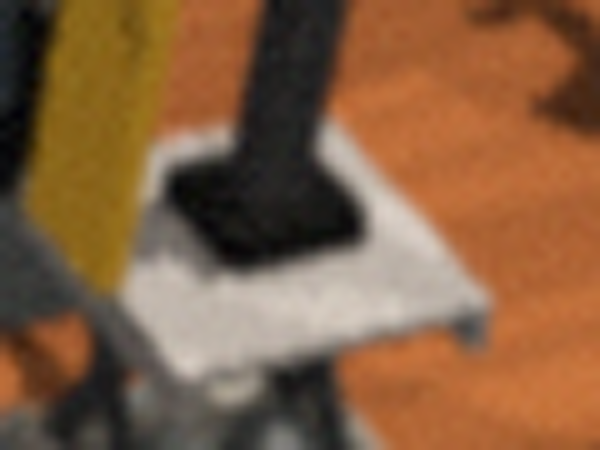

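Comparing like with like (n=95), the rail has risen 0.47 px, which is about 2 mm at the pad. It moves with the knob, so contact is made. Releasing, rising, and remeasuring the carriers.

```bash

python3 -m crank '[{"dx":0,"dy":0,"dz":0,"yaw":0},{"dx":0,"dy":0,"dz":0,"yaw":0},{"dx":0,"dy":0,"dz":0,"yaw":0},{"dx":0,"dy":0,"dz":0,"yaw":0},{"dx":0,"dy":0,"dz":0,"yaw":0},{"dx":0,"dy":0,"dz":0.05,"yaw":1},{"dx":0,"dy":0,"dz":0.06,"yaw":1},{"dx":0,"dy":0,"dz":0.06,"yaw":1},{"dx":0,"dy":0,"dz":0.06,"yaw":1},{"dx":0,"dy":0,"dz":0,"yaw":1}]' 1
python3 lift.py
cat > car.py <<'E'
from h import *
np.set_printoptions(precision=1,suppress=True)
import sys
s=grab('scene');t=grab('top')
for nm,w,ws in (('c1',(422,224,448,247),(166,203,192,238)),('c4',(376,234,402,254),None)):
    try:
        b=blob(t,w,black);e=b[3];yaw=np.degrees(np.arctan2(-e[0],-e[1]))
        print(nm,'top',b[0],b[1],b[2],'at z110',onz('top',*b[0],110),'yaw(mod180) %.1f'%(yaw%180))
        if ws: a=blob(s,ws,black);print('  two',two(a[0],b[0]))
    except ValueError: print(nm,'not in window')
cv2.imwrite('pics/'+sys.argv[1],np.hstack([cv2.resize(t[205:285,370:470,::-1],(400,320),interpolation=cv2.INTER_CUBIC),cv2.resize(s[185:265,160:260,::-1],(400,320),interpolation=cv2.INTER_CUBIC)]))
E
python3 car.py c_a.png
```

```text
time_s: 24.12
ee_pos: [511.7, 138.8, 269.7]
ee_rot: [-179.8, -0.5, -3.6]
force: [0.1, -0.3, -0.6]
gripper_width: 91.4
gripper_force: 0.0
rail v@330 185.26 185.29 n96 sd0.19 [509.8, 138.3, 266.0]
c1 top [434.9 234.7] 35 (429, 231, 13, 8) at z110 [ 461.  -361.6  110. ] yaw(mod180) 118.9
  two (array([ 460.9, -363.2,  108.2]), np.float64(2.180375729067475))
c4 top [389.9 242.8] 20 (384, 241, 12, 4) at z110 [ 440.3 -232.   110. ] yaw(mod180) 104.0
```

View pics/c_a.png

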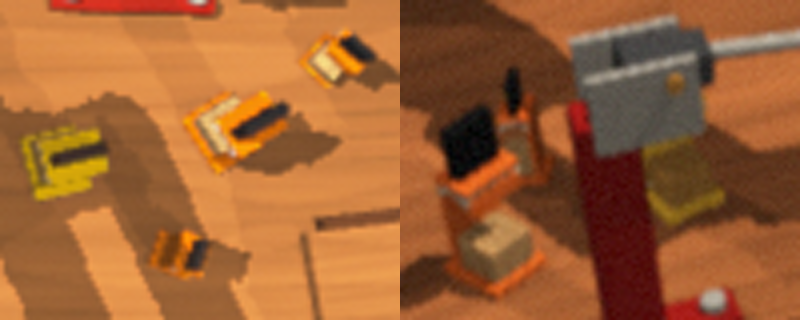

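Both carriers are unmoved: c1 at (461,-362.5) with yaw 119, c4 at (440,-232) with yaw 104. In the scene view each block faces the camera, so the open side (+y) points toward world +x, which suits loading from the robot side. Moving over c1.

```bash

python3 -m crank '[{"dx":-0.00245,"dy":-0.025,"dz":0,"yaw":0.98},{"dx":-0.00245,"dy":-0.025,"dz":0,"yaw":0.98},{"dx":-0.00245,"dy":-0.025,"dz":0,"yaw":0.98},{"dx":-0.00245,"dy":-0.025,"dz":0,"yaw":0.98},{"dx":-0.00245,"dy":-0.025,"dz":0,"yaw":0.98},{"dx":-0.00245,"dy":-0.025,"dz":0,"yaw":0.98},{"dx":-0.00245,"dy":-0.025,"dz":0,"yaw":0.98},{"dx":-0.00245,"dy":-0.025,"dz":0,"yaw":0.98},{"dx":-0.00245,"dy":-0.025,"dz":0,"yaw":0.98},{"dx":-0.00245,"dy":-0.025,"dz":0,"yaw":0.98}]'
python3 -m crank '[{"dx":-0.00245,"dy":-0.025,"dz":0,"yaw":0.98},{"dx":-0.00245,"dy":-0.025,"dz":0,"yaw":0.98},{"dx":-0.00245,"dy":-0.025,"dz":0,"yaw":0.98},{"dx":-0.00245,"dy":-0.025,"dz":0,"yaw":0.98},{"dx":-0.00245,"dy":-0.025,"dz":0,"yaw":0.98},{"dx":-0.00245,"dy":-0.025,"dz":0,"yaw":0.98},{"dx":-0.00245,"dy":-0.025,"dz":0,"yaw":0.98},{"dx":-0.00245,"dy":-0.025,"dz":0,"yaw":0.98},{"dx":-0.00245,"dy":-0.025,"dz":0,"yaw":0.98},{"dx":-0.00245,"dy":-0.025,"dz":0,"yaw":0.98}]'
python3 -m crank '[{"dx":-0.00245,"dy":-0.025,"dz":0,"yaw":0.98},{"dx":-0.00245,"dy":-0.025,"dz":0,"yaw":0.98},{"dx":-0.00245,"dy":-0.025,"dz":0,"yaw":0.98},{"dx":-0.00245,"dy":-0.025,"dz":0,"yaw":0.98},{"dx":-0.00245,"dy":-0.025,"dz":0,"yaw":0.98},{"dx":0,"dy":0,"dz":-0.04,"yaw":0},{"dx":0,"dy":0,"dz":-0.04,"yaw":0},{"dx":0,"dy":0,"dz":-0.04,"yaw":0},{"dx":0,"dy":0,"dz":0,"yaw":0}]'
python3 -c "
from h import *
s=grab('scene');t=grab('top');cv2.imwrite('pics/g1.png',np.hstack([cv2.resize(t[195:285,360:480,::-1],(400,300),interpolation=cv2.INTER_CUBIC),cv2.resize(s[165:255,140:260,::-1],(400,300),interpolation=cv2.INTER_CUBIC)]))"
```

```text
time_s: 25.58
ee_pos: [489.5, -62.4, 264.1]
ee_rot: [-179.9, 0.1, 45.3]
force: [0.4, 0.5, 0.4]
gripper_width: 90.9
gripper_force: 0.0
time_s: 26.82
ee_pos: [470.0, -262.2, 264.0]
ee_rot: [-179.9, -0.1, 94.3]
force: [-0.4, 0.8, -0.1]
gripper_width: 91.3
gripper_force: 0.0
time_s: 27.95
ee_pos: [458.9, -360.4, 165.9]
ee_rot: [-179.8, -0.4, 118.7]
force: [0.3, 0.4, -0.3]
gripper_width: 91.3
gripper_force: 0.0
```

View pics/g1.png

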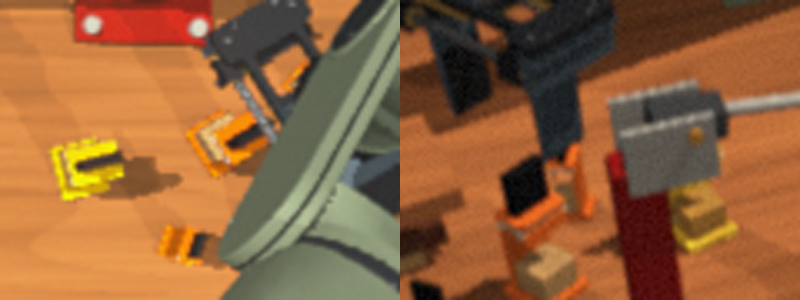

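The tab sits between the open fingers, one at scene (227,200) and the other behind left. Descending to z=100 and gripping.

```bash

python3 -m crank '[{"dx":0.002,"dy":-0.0025,"dz":-0.03,"yaw":0},{"dx":0,"dy":0,"dz":-0.03,"yaw":0},{"dx":0,"dy":0,"dz":-0.02,"yaw":0},{"dx":0,"dy":0,"dz":0,"yaw":0}]'
python3 -m crank '[{"dx":0,"dy":0,"dz":0,"yaw":0},{"dx":0,"dy":0,"dz":0,"yaw":0},{"dx":0,"dy":0,"dz":0,"yaw":0},{"dx":0,"dy":0,"dz":0,"yaw":0},{"dx":0,"dy":0,"dz":0,"yaw":0},{"dx":0,"dy":0,"dz":0,"yaw":0},{"dx":0,"dy":0,"dz":0,"yaw":0},{"dx":0,"dy":0,"dz":0,"yaw":0}]' 0 25
```

```text
time_s: 28.55
ee_pos: [462.2, -363.7, 105.0]
ee_rot: [-180.0, -0.0, 118.7]
force: [-0.3, 0.4, 0.7]
gripper_width: 91.0
gripper_force: 0.0
time_s: 29.55
ee_pos: [462.2, -363.8, 105.1]
ee_rot: [180.0, -0.0, 118.7]
force: [-0.7, -0.3, 0.1]
gripper_width: 14.4
gripper_force: 0.3
```

```bash

python3 -m crank '[{"dx":0,"dy":0,"dz":0,"yaw":0},{"dx":0,"dy":0,"dz":0,"yaw":0},{"dx":0,"dy":0,"dz":0,"yaw":0},{"dx":0,"dy":0,"dz":0,"yaw":0},{"dx":0,"dy":0,"dz":0,"yaw":0},{"dx":0,"dy":0,"dz":0,"yaw":0}]' 0 25
```

```text
time_s: 30.3
ee_pos: [462.2, -363.7, 105.1]
ee_rot: [180.0, -0.0, 118.7]
force: [0.4, -0.6, -2.6]
gripper_width: 10.3
gripper_force: 25.0
```

Gripped at 10.3 mm. Lifting and carrying to a pre-entry pose beside the loading point: x≈565, y≈-171, z≈283, yaw 87.

```bash

python3 -m crank '[{"dx":0,"dy":0,"dz":0.03,"yaw":0},{"dx":0,"dy":0,"dz":0.05,"yaw":0},{"dx":0,"dy":0,"dz":0.055,"yaw":0},{"dx":0,"dy":0,"dz":0.055,"yaw":0},{"dx":0,"dy":0,"dz":0.033,"yaw":0},{"dx":0,"dy":0.01,"dz":0,"yaw":0}]'
python3 -m crank '[{"dx":0,"dy":0.03,"dz":0,"yaw":-0.79},{"dx":0,"dy":0.03,"dz":0,"yaw":-0.79},{"dx":0,"dy":0.03,"dz":0,"yaw":-0.79},{"dx":0,"dy":0.03,"dz":0,"yaw":-0.79},{"dx":0,"dy":0.03,"dz":0,"yaw":-0.79},{"dx":0,"dy":0.03,"dz":0,"yaw":-0.79},{"dx":0.03,"dy":0.03,"dz":0,"yaw":-0.79},{"dx":0.045,"dy":0.02,"dz":0,"yaw":-0.77},{"dx":0.045,"dy":0,"dz":0,"yaw":0},{"dx":0,"dy":0,"dz":0,"yaw":0}]'
python3 -c "
from h import *
st=telemetry.state();print(st['ee_pos'],st['ee_rot'],st['gripper_width'])
s=grab('scene');t=grab('top');cv2.imwrite('pics/e1.png',np.hstack([cv2.resize(t[140:230,340:460,::-1],(400,300),interpolation=cv2.INTER_CUBIC),cv2.resize(s[135:225,200:320,::-1],(400,300),interpolation=cv2.INTER_CUBIC)]))"
```

```text
time_s: 31.05
ee_pos: [463.0, -356.4, 285.6]
ee_rot: [179.9, 0.3, 118.7]
force: [-0.5, -0.8, -2.5]
gripper_width: 9.8
gripper_force: 25.0
time_s: 32.3
ee_pos: [559.2, -170.6, 280.6]
ee_rot: [-179.8, -0.1, 87.3]
force: [-0.9, -0.1, -2.9]
gripper_width: 10.0
gripper_force: 25.0
[ 559.21849562 -170.62370023  280.60876807] [-1.79801638e+02 -8.02424632e-02  8.73480937e+01] 10.002288585877439
```

View pics/e1.png

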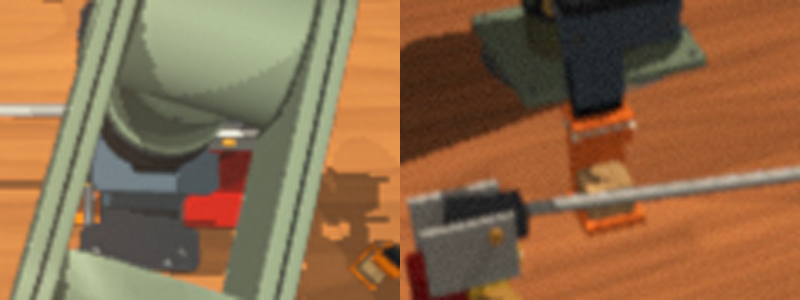

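The carrier hangs behind the rail with its opening facing the camera; in the scene view the hook is at (258,172), the block at (260,190) and the rail at (255,197). Entering now.

```bash

python3 -m crank '[{"dx":0.01,"dy":0,"dz":0.002,"yaw":0},{"dx":0.02,"dy":0,"dz":0,"yaw":0},{"dx":0.02,"dy":0,"dz":0,"yaw":0},{"dx":0.015,"dy":0,"dz":0,"yaw":0},{"dx":0.006,"dy":0,"dz":0,"yaw":0},{"dx":0,"dy":0,"dz":0,"yaw":0}]'
python3 -c "
from h import *
s=grab('scene');cv2.imwrite('pics/e2.png',cv2.resize(s[135:225,220:340,::-1],(600,450),interpolation=cv2.INTER_CUBIC))"
```

```text
time_s: 33.15
ee_pos: [615.2, -171.8, 284.9]
ee_rot: [-180.0, -0.0, 87.2]
force: [0.1, 0.2, -2.5]
gripper_width: 10.2
gripper_force: 25.0
```

View pics/e2.png

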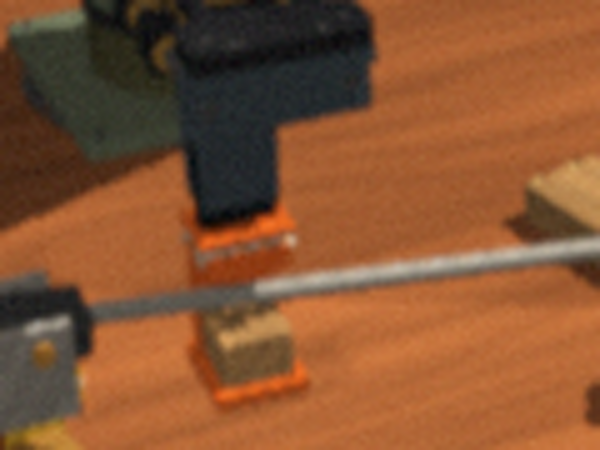

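The rail passes between the hook lip (crop y≈245) and the block (crop y≈310), inside the C. Lowering.

```bash

python3 -m crank '[{"dx":0.0018,"dy":0,"dz":-0.01,"yaw":0},{"dx":0,"dy":0,"dz":-0.01,"yaw":0},{"dx":0,"dy":0,"dz":-0.01,"yaw":0},{"dx":0,"dy":0,"dz":0,"yaw":0}]'
python3 -m crank '[{"dx":0,"dy":0,"dz":-0.002,"yaw":0},{"dx":0,"dy":0,"dz":0,"yaw":0}]'
```

```text
time_s: 33.7
ee_pos: [615.9, -171.6, 260.1]
ee_rot: [-179.9, -0.0, 87.2]
force: [-0.7, -0.5, -2.0]
gripper_width: 10.3
gripper_force: 25.0
time_s: 33.95
ee_pos: [616.5, -171.8, 259.8]
ee_rot: [180.0, 0.0, 87.2]
force: [-0.4, -0.4, -3.0]
gripper_width: 9.8
gripper_force: 25.0
```

```bash

python3 -m crank '[{"dx":0,"dy":0,"dz":-0.002,"yaw":0},{"dx":0,"dy":0,"dz":0,"yaw":0}]'
python3 -m crank '[{"dx":0,"dy":0,"dz":-0.0015,"yaw":0},{"dx":0,"dy":0,"dz":0,"yaw":0}]'
```

```text
time_s: 34.2
ee_pos: [616.5, -171.8, 258.4]
ee_rot: [180.0, 0.0, 87.2]
force: [-0.3, 1.2, -1.0]
gripper_width: 9.7
gripper_force: 25.0
time_s: 34.45
ee_pos: [616.5, -171.8, 258.1]
ee_rot: [179.9, 0.0, 87.2]
force: [-1.8, 0.9, 5.2]
gripper_width: 10.0
gripper_force: 25.0
```

Contact came at 258 (257.5 expected). Releasing and rising, then checking.

```bash

python3 -m crank '[{"dx":0,"dy":0,"dz":0,"yaw":0},{"dx":0,"dy":0,"dz":0,"yaw":0},{"dx":0,"dy":0,"dz":0,"yaw":0},{"dx":0,"dy":0,"dz":0,"yaw":0},{"dx":0,"dy":0,"dz":0,"yaw":0},{"dx":0,"dy":0,"dz":0.02,"yaw":0},{"dx":0,"dy":0,"dz":0.05,"yaw":0},{"dx":-0.04,"dy":0,"dz":0.03,"yaw":0},{"dx":-0.06,"dy":0,"dz":0,"yaw":0},{"dx":-0.06,"dy":0,"dz":0,"yaw":0}]' 1
python3 -c "
from h import *
s=grab('scene');t=grab('top');cv2.imwrite('pics/r1.png',np.vstack([cv2.resize(t[140:260,240:480,::-1],(600,300),interpolation=cv2.INTER_CUBIC),cv2.resize(s[130:250,180:420,::-1],(600,300),interpolation=cv2.INTER_CUBIC)]))"
```

```text
time_s: 35.7
ee_pos: [487.6, -171.8, 338.4]
ee_rot: [179.9, 0.1, 87.3]
force: [-0.3, -0.2, 0.4]
gripper_width: 91.1
gripper_force: 0.0
```

View pics/r1.png

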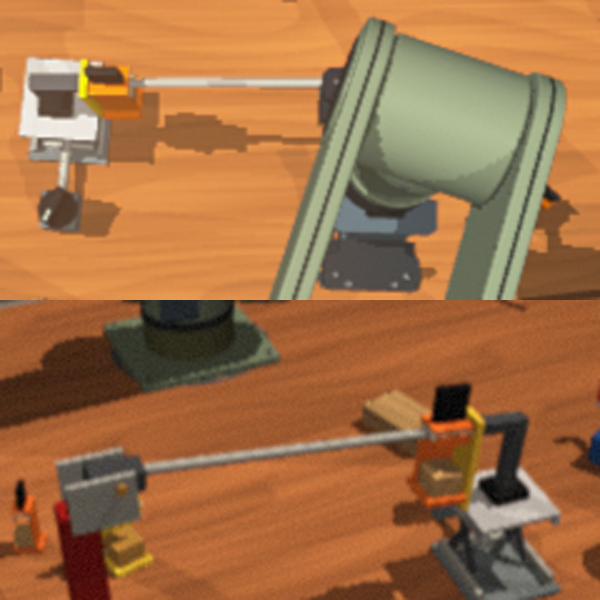

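c1 (orange) hangs at the stop plate, at scene (358,186), and the rail is clear. Viewing budget is used up, so from here I check numerically. First, has c4 moved?

```bash
cat > c4.py <<'E'
from h import *
np.set_printoptions(precision=1,suppress=True)
s0=cv2.imread('pics/scene0.png')[:,:,::-1];s=grab('scene');t=grab('top')
f=lambda r,g,b:(g>0.72*r)&(b<0.45*r)&(r>60)
for nm,i in(('start',s0),('now',s)):
    b=blob(i,(205,190,265,260),f);print(nm,b[:3])
print('diff in window',np.abs(s[215:245,222:245].astype(int)-s0[215:245,222:245]).mean())
try:
    b=blob(t,(370,225,410,262),lambda r,g,b:(g>0.72*r)&(b<0.4*r)&(r>60));print('top yellow',b[:3])
    b=blob(t,(376,234,402,254),black);e=b[3];print('top tab',b[:3],onz('top',*b[0],110),np.degrees(np.arctan2(-e[0],-e[1]))%180)
except ValueError: print('hidden')
print(telemetry.state()['ee_pos'])
E
python3 c4.py
```

```text
start (array([231.5, 235.7]), 60, (223, 232, 18, 8))
now (array([231.6, 235.8]), 61, (223, 232, 18, 9))
diff in window 2.8154589371980676
top yellow (array([380.5, 253.5]), 10, (378, 253, 6, 2))
top tab (array([389.1, 242.4]), 442, (376, 234, 26, 19)) [ 441.3 -229.8  110. ] 86.08946835968136
[ 488.6 -171.9  338.5]
```

c4 is unmoved in the scene view (231.6,235.8 against 231.5,235.7). Going to it.

```bash

python3 -m crank '[{"dx":-0.01,"dy":-0.0125,"dz":-0.037,"yaw":0.56},{"dx":-0.01,"dy":-0.0125,"dz":-0.037,"yaw":0.56},{"dx":-0.01,"dy":-0.0125,"dz":-0.037,"yaw":0.56},{"dx":-0.01,"dy":-0.0125,"dz":-0.037,"yaw":0.56},{"dx":-0.01,"dy":-0.0125,"dz":-0.037,"yaw":0.56},{"dx":-0.01,"dy":-0.0125,"dz":-0.037,"yaw":0.56},{"dx":0,"dy":0,"dz":0,"yaw":0},{"dx":0,"dy":0,"dz":0,"yaw":0}]'
```

```text
time_s: 36.9
ee_pos: [442.3, -232.2, 160.2]
ee_rot: [179.9, 0.1, 104.0]
force: [1.0, -0.3, 0.9]
gripper_width: 91.2
gripper_force: 0.0
```

```bash
python3 c4.py | sed -n 2,3p
python3 -m crank '[{"dx":0,"dy":0,"dz":-0.025,"yaw":0},{"dx":0,"dy":0,"dz":-0.025,"yaw":0},{"dx":0,"dy":0,"dz":-0.018,"yaw":0},{"dx":0,"dy":0,"dz":0,"yaw":0}]'
```

```text
now (array([231.8, 235.7]), 62, (223, 232, 18, 9))
diff in window 4.293719806763285
time_s: 37.5
ee_pos: [440.4, -231.5, 104.5]
ee_rot: [-180.0, -0.0, 104.1]
force: [0.3, -0.5, 0.8]
gripper_width: 91.2
gripper_force: 0.0
```

```bash

python3 -m crank '[{"dx":0,"dy":0,"dz":0,"yaw":0},{"dx":0,"dy":0,"dz":0,"yaw":0},{"dx":0,"dy":0,"dz":0,"yaw":0},{"dx":0,"dy":0,"dz":0,"yaw":0},{"dx":0,"dy":0,"dz":0,"yaw":0},{"dx":0,"dy":0,"dz":0,"yaw":0},{"dx":0,"dy":0,"dz":0,"yaw":0},{"dx":0,"dy":0,"dz":0,"yaw":0},{"dx":0,"dy":0,"dz":0,"yaw":0},{"dx":0,"dy":0,"dz":0,"yaw":0}]' 0 25
python3 -m crank '[{"dx":0,"dy":0,"dz":0,"yaw":0},{"dx":0,"dy":0,"dz":0,"yaw":0},{"dx":0,"dy":0,"dz":0,"yaw":0},{"dx":0,"dy":0,"dz":0.01,"yaw":0},{"dx":0,"dy":0,"dz":0.01,"yaw":0},{"dx":0,"dy":0,"dz":0,"yaw":0}]'
```

```text
time_s: 38.75
ee_pos: [440.2, -231.7, 104.5]
ee_rot: [-180.0, -0.0, 104.0]
force: [-0.1, -0.5, -2.4]
gripper_width: 9.9
gripper_force: 25.0
time_s: 39.5
ee_pos: [441.2, -232.1, 121.9]
ee_rot: [179.9, 0.1, 104.0]
force: [0.2, -0.4, -2.2]
gripper_width: 9.7
gripper_force: 25.0
```

```bash

python3 -m crank '[{"dx":0,"dy":0,"dz":0.05,"yaw":0},{"dx":0,"dy":0,"dz":0.055,"yaw":0},{"dx":0,"dy":0,"dz":0.055,"yaw":0},{"dx":0,"dy":0,"dz":0.043,"yaw":0},{"dx":0.02,"dy":0.02,"dz":0,"yaw":-0.84},{"dx":0.035,"dy":0.02,"dz":0,"yaw":-0.84},{"dx":0.045,"dy":0.02,"dz":0,"yaw":-0.84},{"dx":0.045,"dy":0.016,"dz":0,"yaw":-0.84},{"dx":0,"dy":0,"dz":0,"yaw":0},{"dx":0,"dy":0,"dz":0,"yaw":0}]'
python3 - <<'E'
from h import *
s=grab('scene')
print(telemetry.state()['ee_pos'])
y=telemetry.state()['ee_pos']
for dx,dy,dz,n in((15,0,-30,'lip'),(0,0,-52,'gap'),(12,0,-88,'block'),(25,0,-102,'foot front')):
    p=proj('scene',[y[0]+dx,y[1]+dy,y[2]+dz]);u,v=p.round().astype(int);print(n,p.round(1),s[v-1:v+2,u-1:u+2].reshape(-1,3).mean(0).round())
u,v=proj('scene',[y[0],y[1],y[2]-60]).round().astype(int)
for r in range(v-35,v+32,3):print(r,s[r,u].tolist())
E
```

```text
time_s: 40.75
ee_pos: [555.8, -171.0, 282.7]
ee_rot: [-179.9, 0.0, 87.3]
force: [0.4, -0.0, -2.8]
gripper_width: 9.3
gripper_force: 25.0
[ 555.55704383 -171.1994933   282.9870496 ]
lip [260.3 173.8] [141. 107.  36.]
gap [258.8 178.7] [145. 108.  27.]
block [261.6 193.9] [154. 146. 131.]
foot front [263.8 201.5] [175. 121.  40.]
147 [34, 39, 41]
150 [30, 34, 38]
153 [40, 44, 48]
156 [37, 40, 44]
159 [36, 41, 43]
162 [29, 35, 38]
165 [14, 16, 17]
168 [123, 92, 22]
171 [159, 122, 46]
174 [148, 113, 38]
177 [148, 111, 28]
180 [146, 111, 29]
183 [177, 122, 44]
186 [182, 126, 53]
189 [201, 140, 59]
192 [151, 128, 98]
195 [140, 129, 117]
198 [123, 88, 36]
201 [195, 148, 38]
204 [195, 118, 59]
207 [196, 112, 61]
210 [179, 103, 55]
213 [179, 98, 53]
```

The colours below the fingers match c1's layout: spine in the gap (rows 177–180), then the distinct brass block (183–189), so the open side faces +x. Entering.

```bash

python3 -m crank '[{"dx":0.012,"dy":0,"dz":0.001,"yaw":0},{"dx":0.02,"dy":0,"dz":0,"yaw":0},{"dx":0.02,"dy":0,"dz":0,"yaw":0},{"dx":0.015,"dy":0,"dz":0,"yaw":0},{"dx":0.0085,"dy":0,"dz":0,"yaw":0},{"dx":0,"dy":0,"dz":0,"yaw":0}]'
python3 -m crank '[{"dx":0.0005,"dy":0,"dz":-0.01,"yaw":0},{"dx":0,"dy":0,"dz":-0.01,"yaw":0},{"dx":0,"dy":0,"dz":-0.01,"yaw":0},{"dx":0,"dy":0,"dz":0,"yaw":0},{"dx":0,"dy":0,"dz":0,"yaw":0}]'
```

```text
time_s: 41.55
ee_pos: [617.2, -171.0, 283.6]
ee_rot: [-180.0, -0.0, 87.3]
force: [-0.0, 0.0, -1.3]
gripper_width: 9.7
gripper_force: 25.0
time_s: 42.18
ee_pos: [617.3, -171.0, 260.1]
ee_rot: [180.0, 0.0, 87.2]
force: [1.1, -0.2, -2.2]
gripper_width: 9.9
gripper_force: 25.0
```

```bash

python3 -m crank '[{"dx":-0.0008,"dy":0,"dz":-0.0025,"yaw":0},{"dx":0,"dy":0,"dz":0,"yaw":0}]'
python3 -m crank '[{"dx":0,"dy":0,"dz":-0.0012,"yaw":0},{"dx":0,"dy":0,"dz":0,"yaw":0}]'
```

```text
time_s: 42.42
ee_pos: [616.5, -171.0, 258.1]
ee_rot: [180.0, 0.0, 87.2]
force: [-0.2, -0.1, -1.6]
gripper_width: 9.7
gripper_force: 25.0
time_s: 42.68
ee_pos: [616.6, -171.0, 257.8]
ee_rot: [180.0, 0.0, 87.2]
force: [-1.6, 0.9, 3.0]
gripper_width: 9.6
gripper_force: 25.0
```

Seated (3 N up). Releasing, retreating and checking both tabs.

```bash

python3 -m crank '[{"dx":0,"dy":0,"dz":0,"yaw":0},{"dx":0,"dy":0,"dz":0,"yaw":0},{"dx":0,"dy":0,"dz":0,"yaw":0},{"dx":0,"dy":0,"dz":0,"yaw":0},{"dx":0,"dy":0,"dz":0,"yaw":0},{"dx":0,"dy":0,"dz":0.02,"yaw":0},{"dx":0,"dy":0,"dz":0.05,"yaw":0},{"dx":-0.04,"dy":0,"dz":0.03,"yaw":0},{"dx":-0.06,"dy":0,"dz":0,"yaw":0},{"dx":-0.06,"dy":0,"dz":0,"yaw":0}]' 1
cat > chk.py <<'E'
from h import *
np.set_printoptions(precision=1,suppress=True)
s=grab('scene');t=grab('top')
st=np.array([628.9,81.4,195.1+1.6]);a=.1155;c,q=np.cos(a),np.sin(a);y0=np.radians(87.2)
X=np.array([c*np.cos(y0),c*np.sin(y0),-q]);Y=np.array([-np.sin(y0),np.cos(y0),0]);Z=np.cross(X,Y)
for nm,xs in(('c1 ',-22),('c4 ',-66)):
    P=st+X*xs+Z*30;ps=proj('scene',P);pt=proj('top',P);print(nm,'expect',P,ps,pt)
    for n,i,p in(('scene',s,ps),('top',t,pt)):
        u,v=p.round().astype(int);k=(8,11) if n=='scene' else (7,5)
        try:
            b=blob(i,(u-k[0],v-k[1],u+k[0],v+k[1]),black);print('  ',n,b[0],b[1],b[2])
            if n=='scene': bs=b
            else:
                w,e=two(bs[0],b[0]);print('   two',w,'err %.1f'%e,'in stop frame',np.array([X,Y,Z])@(w-st))
        except ValueError: print('  ',n,'none')
E
python3 chk.py; python3 lift.py
```

```text
time_s: 43.92
ee_pos: [487.7, -171.0, 338.6]
ee_rot: [179.9, 0.1, 87.3]
force: [-0.5, 0.9, -0.2]
gripper_width: 91.0
gripper_force: 0.0
c1  expect [628.  63. 229.] [360.1 171.1] [282.1 169.9]
   scene [360.1 170.5] 160 (354, 164, 14, 14)
   top none
c4  expect [625.9  19.4 234.1] [344.  173.1] [298.6 169.9]
   scene [343.9 172.5] 172 (337, 166, 15, 14)
   top none
rail v@330 185.17 185.17 n94 sd0.19 [488.7, -171.1, 338.8]
```

In the scene view both tabs sit within 0.6 px of where seated, queued carriers should be. Now the counter: pin, pivot and lever angle.

```bash
python3 - <<'E'
from h import *
np.set_printoptions(precision=1,suppress=True)
s=grab('scene');t=grab('top')
rd=lambda r,g,b:(r>90)&(g<0.42*r)&(b<0.42*r)
a=blob(s,(412,153,430,176),rd);b=blob(t,(166,232,184,250),rd);print(a[:3],b[:3])
P,e=two(a[0],b[0]);print('pin',P,e,'on z72',onz('top',*b[0],72),onz('scene',*a[0],72))
bl=lambda r,g,b:(b>r+25)&(b>g+15)
m=blob(t,(160,200,202,246),bl);print('box top',m[:3],m[4])
print('box centre z40',onz('top',*m[4][0],40),'z30',onz('top',*m[4][0],30))
m2=blob(s,(410,170,455,205),bl);print('box scene',m2[:3]);print(two(m2[0],m[0]))
# dark tabs in top
for x0,x1 in((274,291),(291,308)):
    w=t[162:178,x0:x1].astype(int);d=w.max(2);print(d.min(),w.reshape(-1,3)[d.argmin()], [tuple((np.argwhere(d<115).mean(0)[::-1]+[x0,162]).round(1)),int((d<115).sum())])
gw=lambda r,g,b:(np.abs(r-b)<40)&(r>130)
g=blob(t,(170,212,186,243),gw);print('arm grey top',g[:3],g[3],g[4])
E
```

```text
(array([421.4, 164.5]), 42, (419, 160, 6, 10)) (array([173.8, 240.8]), 21, (171, 239, 7, 4))
pin [458.5 397.   71.9] 3.9534295518448204 on z72 [459.4 398.9  72. ] [458.6 394.5  72. ]
box top (array([182.5, 221. ]), 289, (167, 207, 28, 28)) ((181.20001220703125, 220.9000244140625), (22.360679626464844, 22.807889938354492), 63.43495178222656)
box centre z40 [522.3 391.5  40. ] z30 [523.6 395.1  30. ]
box scene (array([430., 190.]), 407, (416, 179, 31, 23))
(array([523.1, 392.5,  15.9]), np.float64(7.529374470590977))
80 [80 58 39] [(np.float64(281.2), np.float64(169.5)), 76]
80 [80 56 40] [(np.float64(297.6), np.float64(169.6)), 79]
arm grey top (array([178.3, 227.2]), 122, (174, 217, 9, 23)) [-0.1  1. ] ((177.83078002929688, 227.85385131835938), (6.325770854949951, 22.574321746826172), 7.125016689300537)
```

The top view also puts both tabs at (281.2,169.5) and (297.6,169.6), within 1 px of the expected spots. Pin is at (459,397,72) and pivot at about (523.5,391.5), 64.7 mm apart against 65 given. The lever rests at about 175°, and anticlockwise takes the pin toward -y. Going there with yaw 175.

```bash

python3 -m crank '[{"dx":-0.002,"dy":0.0394,"dz":0,"yaw":0.975},{"dx":-0.002,"dy":0.0394,"dz":0,"yaw":0.975},{"dx":-0.002,"dy":0.0394,"dz":0,"yaw":0.975},{"dx":-0.002,"dy":0.0394,"dz":0,"yaw":0.975},{"dx":-0.002,"dy":0.0394,"dz":0,"yaw":0.975},{"dx":-0.002,"dy":0.0394,"dz":0,"yaw":0.975},{"dx":-0.002,"dy":0.0394,"dz":0,"yaw":0.975},{"dx":-0.002,"dy":0.0394,"dz":0,"yaw":0.975},{"dx":-0.002,"dy":0.0394,"dz":0,"yaw":0.975},{"dx":-0.002,"dy":0.0394,"dz":0,"yaw":0.975}]' 1
python3 -m crank '[{"dx":-0.002,"dy":0.0394,"dz":0,"yaw":0.975},{"dx":-0.002,"dy":0.0394,"dz":0,"yaw":0.975},{"dx":-0.002,"dy":0.0394,"dz":0,"yaw":0.975},{"dx":-0.002,"dy":0.0394,"dz":0,"yaw":0.975},{"dx":-0.002,"dy":0.0394,"dz":0,"yaw":0.975},{"dx":-0.002,"dy":0.0394,"dz":0,"yaw":0.975},{"dx":-0.002,"dy":0.0394,"dz":0,"yaw":0.975},{"dx":-0.002,"dy":0.0394,"dz":0,"yaw":0.975},{"dx":0,"dy":0,"dz":0,"yaw":0},{"dx":0,"dy":0,"dz":0,"yaw":0}]'
python3 -m crank '[{"dx":0,"dy":0,"dz":-0.06,"yaw":0},{"dx":0,"dy":0,"dz":-0.06,"yaw":0},{"dx":0,"dy":0,"dz":-0.06,"yaw":0},{"dx":0,"dy":0,"dz":-0.06,"yaw":0},{"dx":0,"dy":0,"dz":0,"yaw":0},{"dx":0,"dy":0,"dz":0,"yaw":0}]'
```

```text
time_s: 45.48
ee_pos: [473.8, 146.1, 336.8]
ee_rot: [180.0, -0.0, 136.2]
force: [0.5, -0.7, 0.6]
gripper_width: 91.4
gripper_force: 0.0
time_s: 46.72
ee_pos: [460.2, 396.6, 336.5]
ee_rot: [-179.9, -0.0, 175.0]
force: [0.6, 0.7, -0.1]
gripper_width: 90.9
gripper_force: 0.0
time_s: 47.48
ee_pos: [461.2, 396.8, 147.1]
ee_rot: [179.9, 0.1, 174.9]
force: [1.3, -0.3, -0.4]
gripper_width: 91.6
gripper_force: 0.0
```

Lowering to z≈70 and closing gently on the pin to fix its position.

```bash

python3 -m crank '[{"dx":-0.0015,"dy":0,"dz":-0.04,"yaw":0},{"dx":0,"dy":0,"dz":-0.04,"yaw":0},{"dx":0,"dy":0,"dz":-0.015,"yaw":0},{"dx":0,"dy":0,"dz":0,"yaw":0},{"dx":0,"dy":0,"dz":0,"yaw":0}]'
python3 -m crank '[{"dx":0,"dy":0,"dz":0,"yaw":0},{"dx":0,"dy":0,"dz":0,"yaw":0},{"dx":0,"dy":0,"dz":0,"yaw":0},{"dx":0,"dy":0,"dz":0,"yaw":0},{"dx":0,"dy":0,"dz":0,"yaw":0},{"dx":0,"dy":0,"dz":0,"yaw":0},{"dx":0,"dy":0,"dz":0,"yaw":0},{"dx":0,"dy":0,"dz":0,"yaw":0},{"dx":0,"dy":0,"dz":0,"yaw":0},{"dx":0,"dy":0,"dz":0,"yaw":0}]' 0.12 5
```

```text
time_s: 48.1
ee_pos: [459.8, 397.2, 70.9]
ee_rot: [179.8, 0.1, 175.0]
force: [-0.7, -0.6, -1.2]
gripper_width: 91.2
gripper_force: 0.0
time_s: 49.35
ee_pos: [458.5, 395.4, 68.9]
ee_rot: [-179.9, -0.0, 175.0]
force: [0.3, -5.1, 1.3]
gripper_width: 13.0
gripper_force: 5.0
```

Pin gripped at 13.0 mm, as its diameter should give, at y≈395.4. I'll loosen to straddle it and compute the arc rows about the pivot.

```bash
python3 -c "
import numpy as np
th=np.radians(176.5+np.arange(14)*4.9);p=65*np.c_[np.cos(th),np.sin(th)];print((np.diff(p,axis=0)/800).round(4).tolist())"
```

```text
[[-0.0001, -0.0069], [0.0005, -0.0069], [0.0011, -0.0069], [0.0016, -0.0068], [0.0022, -0.0066], [0.0028, -0.0064], [0.0033, -0.0061], [0.0038, -0.0058], [0.0043, -0.0055], [0.0047, -0.0051], [0.0052, -0.0047], [0.0055, -0.0042], [0.0059, -0.0037]]
```

```bash

python3 -m crank '[{"dx":0,"dy":0,"dz":0,"yaw":0},{"dx":0,"dy":0,"dz":0,"yaw":0},{"dx":-0.0001,"dy":-0.0069,"dz":0,"yaw":0.98},{"dx":0.0005,"dy":-0.0069,"dz":0,"yaw":0.98},{"dx":0.0011,"dy":-0.0069,"dz":0,"yaw":0.98},{"dx":0.0016,"dy":-0.0068,"dz":0,"yaw":0.98},{"dx":0.0022,"dy":-0.0066,"dz":0,"yaw":0.98},{"dx":0.0028,"dy":-0.0064,"dz":0,"yaw":0.98},{"dx":0.0033,"dy":-0.0061,"dz":0,"yaw":0.98},{"dx":0.0038,"dy":-0.0058,"dz":0,"yaw":0.98}]' 0.25 5
python3 -m crank '[{"dx":0.0043,"dy":-0.0055,"dz":0,"yaw":0.98},{"dx":0.0047,"dy":-0.0051,"dz":0,"yaw":0.98},{"dx":0.0052,"dy":-0.0047,"dz":0,"yaw":0.98},{"dx":0,"dy":0,"dz":0,"yaw":0}]'
```

```text
time_s: 50.6
ee_pos: [470.1, 355.1, 69.0]
ee_rot: [179.9, -0.0, -145.7]
force: [-1.5, -0.0, -0.1]
gripper_width: 23.0
gripper_force: 1.0
time_s: 51.1
ee_pos: [481.5, 342.5, 68.9]
ee_rot: [179.9, -0.0, -131.2]
force: [-3.2, 0.0, 0.9]
gripper_width: 22.7
gripper_force: 1.2
```

```bash

python3 -m crank '[{"dx":0.0055,"dy":-0.0042,"dz":0,"yaw":0.98},{"dx":0,"dy":0,"dz":0,"yaw":0}]'
python3 -m crank '[{"dx":0.0059,"dy":-0.0037,"dz":0,"yaw":0.9},{"dx":0,"dy":0,"dz":0,"yaw":0}]'
```

```text
time_s: 51.35
ee_pos: [486.0, 339.0, 68.9]
ee_rot: [179.9, -0.0, -126.3]
force: [-2.1, 0.6, 0.4]
gripper_width: 22.6
gripper_force: 1.2
time_s: 51.6
ee_pos: [489.6, 336.8, 68.8]
ee_rot: [179.8, -0.0, -121.9]
force: [-6.7, 3.3, 1.9]
gripper_width: 22.8
gripper_force: 3.3
```

The force rose from 2.2 to 7.5 N, against about 2.3 N from the spring, so the stop is reached. One small extra push confirms it, then I follow the pin back.

```bash

python3 -m crank '[{"dx":0.003,"dy":-0.0018,"dz":0,"yaw":0},{"dx":0,"dy":0,"dz":0,"yaw":0}]'
python3 -c "
from h import *
s=grab('scene');a=blob(s,(400,150,450,190),lambda r,g,b:(r>90)&(g<0.42*r)&(b<0.42*r));print('pin',a[:3],onz('scene',*a[0],72))"
python3 -m crank '[{"dx":-0.0089,"dy":0.0055,"dz":0,"yaw":-0.9},{"dx":-0.0055,"dy":0.0042,"dz":0,"yaw":-0.98},{"dx":-0.0052,"dy":0.0047,"dz":0,"yaw":-0.98},{"dx":-0.0047,"dy":0.0051,"dz":0,"yaw":-0.98},{"dx":-0.0043,"dy":0.0055,"dz":0,"yaw":-0.98},{"dx":-0.0038,"dy":0.0058,"dz":0,"yaw":-0.98},{"dx":-0.0033,"dy":0.0061,"dz":0,"yaw":-0.98},{"dx":-0.0028,"dy":0.0064,"dz":0,"yaw":-0.98},{"dx":-0.0022,"dy":0.0066,"dz":0,"yaw":-0.98},{"dx":-0.0016,"dy":0.0068,"dz":0,"yaw":-0.98}]'
python3 -m crank '[{"dx":-0.0011,"dy":0.0069,"dz":0,"yaw":-0.98},{"dx":-0.0005,"dy":0.0069,"dz":0,"yaw":-0.98},{"dx":0.0001,"dy":0.0069,"dz":0,"yaw":-0.98},{"dx":0,"dy":0,"dz":0,"yaw":0},{"dx":0,"dy":0,"dz":0.02,"yaw":0},{"dx":0,"dy":0,"dz":0.05,"yaw":0},{"dx":0,"dy":0,"dz":0.06,"yaw":0},{"dx":0,"dy":0,"dz":0.06,"yaw":0},{"dx":-0.04,"dy":0,"dz":0,"yaw":0},{"dx":-0.04,"dy":0,"dz":0,"yaw":0}]'
```

```text
time_s: 51.85
ee_pos: [490.8, 335.9, 68.7]
ee_rot: [179.7, -0.1, -121.9]
force: [-8.2, 5.0, 0.7]
gripper_width: 25.9
gripper_force: 5.0
time_s: 53.15
ee_pos: [460.3, 380.9, 69.1]
ee_rot: [179.9, 0.1, -170.6]
force: [-0.1, 1.7, -0.3]
gripper_width: 23.0
gripper_force: 0.4
time_s: 54.4
ee_pos: [394.5, 396.4, 223.1]
ee_rot: [179.8, 0.1, 175.0]
force: [-0.5, 0.5, -0.5]
gripper_width: 23.2
gripper_force: 0.0Traceback (most recent call last):
  File "<string>", line 3, in <module>
    s=grab('scene');a=blob(s,(400,150,450,190),lambda r,g,b:(r>90)&(g<0.42*r)&(b<0.42*r));print('pin',a[:3],onz('scene',*a[0],72))
                      ~~~~^^^^^^^^^^^^^^^^^^^^^^^^^^^^^^^^^^^^^^^^^^^^^^^^^^^^^^^^^^^^^^^
  File "h.py", line 21, in blob
    n,l,st,c=cv2.connectedComponentsWithStats(m);k=1+np.argmax(st[1:,4]);ys,xs=np.where(l==k)
                                                     ~~~~~~~~~^^^^^^^^^^
    return _wrapfunc(a, 'argmax', axis=axis, out=out, **kwds)
    return bound(*args, **kwds)
ValueError: attempt to get argmax of an empty sequence
```

With the 5 mm straddle gap taken off, the pin reached 233.7° from a rest angle of 176.7°. That is 0.995 rad against a hard stop that even pushed the finger back. Final check.

```bash
python3 chk.py; python3 lift.py; python3 -c "
from h import *
s=grab('scene');a=blob(s,(405,150,450,180),lambda r,g,b:(r>90)&(g<0.42*r)&(b<0.42*r));print('pin scene (rest 421.4,164.5)',a[:3])
t=grab('top');d=lambda w:w.max(2)
for x0,x1 in((274,291),(291,308)):
    w=t[162:178,x0:x1].max(2);print((np.argwhere(w<115).mean(0)[::-1]+[x0,162]).round(1))
t0=cv2.imread('pics/top0.png')[:,:,::-1]
print('mug,file,offcut diff',[round(float(np.abs(t[a:b,c:e].astype(int)-t0[a:b,c:e]).mean()),1) for a,b,c,e in((145,190,180,225),(105,145,280,362),(255,300,235,270))])"
```

```text
c1  expect [628.  63. 229.] [360.1 171.1] [282.1 169.9]
   scene [360.  170.6] 162 (353, 164, 15, 14)
   top none
c4  expect [625.9  19.4 234.1] [344.  173.1] [298.6 169.9]
   scene [343.7 172.5] 174 (337, 166, 15, 14)
   top none
rail v@330 185.67 186.14 n44 sd0.21 [394.9, 396.5, 222.3]
pin scene (rest 421.4,164.5) (array([421.42857143, 164.5952381 ]), 42, (419, 160, 6, 11))
[281.2 169.5]
[297.6 169.6]
mug,file,offcut diff [8.2, 11.8, 27.3]
```

```bash
python3 -c "
from h import *
t=grab('top').copy();s=grab('scene');s0=cv2.imread('pics/scene0.png')[:,:,::-1];t0=cv2.imread('pics/top0.png')[:,:,::-1]
for n,i,j,(a,b,c,e) in(('file scene',s,s0,(295,318,305,420)),('mug scene',s,s0,(195,242,430,470)),('offcut scene',s,s0,(165,183,322,350)),('file top',t,t0,(105,145,280,362)),('mug top',t,t0,(145,190,180,225))):
    g=lambda x:np.float32(cv2.cvtColor(np.ascontiguousarray(x[a:b,c:e]),cv2.COLOR_RGB2GRAY))
    print(n,round(float(np.abs(g(i)-g(j)).mean()),1),cv2.phaseCorrelate(g(j),g(i)))"
```

```text
file scene 8.2 ((0.12156761119761939, 0.05715209504001528), 0.8843347734875149)
mug scene 5.2 ((-0.10871089655432087, -0.0048170861560628), 0.9629989067713419)
offcut scene 56.9 ((-2.9039249768489057, 0.8822449791750149), 0.19266346119068287)
file top 13.1 ((0.023352927954086056, 0.19151533685642974), 0.9669563081529405)
mug top 8.8 ((0.5650449778288618, 0.5091747898096095), 0.9679528748547589)
```

The file and mug are unmoved. The offcut stood in place in the last view, and the arm has not been low near it since; now it is shadowed and screened. Handing in.

```bash
python3 -c "
from workcell import ticket;print(ticket.job_done())"
```

```text
the job is handed in; nothing more can be done
None
```

I handed the job in and got no verdict back: the jack props the rail about 2 mm up, the orange and yellow carriers (the only two present) hang queued at the stop, and the lever was swung to its stop and is back at rest; the file and mug are unmoved, and the offcut, last seen in place, could not be rechecked at the end.

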